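# Load, pin and hold a sprung drill jig

## Robot

A 7-joint arm with a two-finger parallel gripper is mounted at the origin on the work surface. World frame = base frame: x ahead of the robot, y to its left, z up, the work surface at z = 0. Lengths are in m, angles in rad, forces in N, time in s.
With the tool pointing down it reaches from about 0.35 to 0.9 m from the base axis. Payload 8.1 kg.
Tool frame: the origin (TCP) lies midway between the tips of the shut fingers; the grasp point (between the pads) lies 19 mm behind it; z points along the fingers, y is the line along which they close (so a half turn about z gives the same grasp; the last joint's range is limited). The gripper opens to 92 mm and grips with 3 to 60 N. Pads are 19 mm wide; open, the fingers measure 130 mm over their backs; the gripper's body (75 mm by 190 mm) begins 47 mm behind the grasp point.
Start: joints at [1.136, 0.434, 0.025, 1.573, -0.012, 1.134, -0.075], TCP at [0.204, -0.591, 0.227] pointing down, gripper open.
Joint ranges: [-2.62, 2.62], [-0.44, 2.09], [-1.27, 1.32], [0.08, 2.57], [-1.32, 4.46], [0.12, 2], [-2.74, 2.74]. Speed limits (rad/s): [2.22, 2.22, 3.01, 3.01, 3.14, 3.14, 3.14].

## Interface

Orientations are given as a unit quaternion [x, y, z, w].
In Python, from cell import arm gives the robot as it stands.
- The arm moves only by the tool play_rows, never from a script. Its argument "increments" is a list of rows, each an object with "delta_pos": the shift along the tool's x, y, z in units of 30 mm (1.0 is 30 mm), a list of three; "rotation": the turn, a rotation vector about the tool's x, y, z in units of 6 degrees (1.0 is 6 degrees), a list of three; "hand": the opening, from 0 (shut) to 1 (fully open). In form: [{"delta_pos": [tx, ty, tz], "rotation": [wx, wy, wz], "hand": hand}, ...]. A call has 1 to 20 rows; each row shifts and turns the commanded pose from where the row before left it, along the tool's axes as they then stand; what a row does not reach is not made up. A row lasts 1/12 s, in which the tool goes at most 41.7 mm and 7.16 degrees, less where a joint would pass 70% of its speed; a pose out of reach is approached as far as the arm can. A call is refused whole if a number of a shift passes 1 or a number of a turn 1, either way. A call with a gripper value outside its range is refused whole. The fingers move at their own pace and stop on an object; "newtons" is the grip in N (left out, the last holds). Time passes only in rows, so rows that do not move let the fingers close. It gives the time, the measured TCP pose, the force, the opening and the grip force at its end, in the units of the state.
- arm.get_state(): the state, without advancing time (a new reading comes with each control period).
- arm.snapshot(name): name is "scene" or "top" or "wrist"; returns the picture (400x640x3 uint8, red, green, blue); there is no depth.
- arm.camera_params(name): a dict with "fov_y" (degrees; the focal length in pixels is half the picture's height over the tangent of half this angle, whatever the lens; pixels are square), "cx", "cy" (the principal point, pixels), "rvec" (rotation vector, rad) and "tvec" (3), from world to camera coordinates, as OpenCV has them. Camera axes: x right, y down, z forward; pixel columns grow to the right and rows downward; lengths in m; the calibration is good to about 2 mm. A picture is of the moment at which its call begins: read the wrist's pose just before it. camera_params takes no time and is no camera call; for the wrist camera it gives the pose at the moment of the call.
- arm.finish_job(): hands the job in; it is judged then, once.
The state is a dict: "time_s": time; "joint_positions": joint angles; "joint_vel": joint speeds; "joint_efforts": joint torques, N m; "eef_pos": TCP position; "orientation": TCP orientation; "contact_force": force on the tool from outside, world axes, zero at the start; "moment": the same for the moment, N m; "gripper_width": finger opening in m; "grasp_force": force on a finger pad.
Only numpy, scipy, OpenCV 4.12 (cv2) and the standard library are available. Lean on these libraries where they do the work, as an engineer would, in place of code of your own. Each camera call takes 0.05 s, during which the arm holds its last target. There are 200 camera calls.

## Task

Load the drill jig for stack drilling: lay the dark backing board squarely on its little bed and let go, lay the pale blank squarely on top of it and let go, then swing the green lid down onto the pile. Take the red pin from its stand, push it down through the lid's hole into the base hole, and press on the pin until the springy lid is fully shut; finish while still holding the pin and pressing it down (do not let go, and do not lean on the lid or jig with the hand itself). Leave the jar, figure, tin, brush and cork block where they are.

Things in the scene. Friction and masses are not known exactly. Their poses are not given: they have to be found in the camera images.
- jig: Clamshell drill jig, fixed: grey base plate 210 x 120 x 20 mm high, dark hinge block at its +x end, aluminium front block (40 x 60 mm, top at 62 mm) with the pin hole at its -x end, sprung bed between; includes bed and lid. Origin: on the table under the bed's centre; x points from front block to hinge, z up. Beside the bed (+-y) fingers have free room down to 20 mm.
- bed_top (a point): Centre of the top face of the small aluminium bed, 68 x 48 mm (x, y of the jig), 30 mm above the table, axes as the jig. The bed rides on a stiff vertical spring (about 5 N/mm, 8 mm travel).
- lid (a joint): Green lid's angle, rad: 0 shut, 1.57 upright, 1.8 stop. Stays where left near upright; pushed from behind to the front (jig -x) below 1.2 it sinks softly by itself. On the two boards it rests ajar at about 0.04 (sprung bed; lid hole 6 mm higher, still over the base hole); 8 to 10 N down at the hole shuts it, let go it springs ajar.
- lid_hinge (a point): Middle of the hinge axis (along jig y), 70 mm above the table, 85 mm to +x of the jig's origin. The lid is a plate 84 mm wide, 12 mm thick (axis in its mid-plane), reaching 177 mm from the axis, with a 30 x 30 x 8 mm rubber pad under it over the bed's centre. Its back (the top when shut) looks to +x when upright.
- lid_hole (a point): Centre of the 16 mm pin hole at the lid's top face, 155 mm from the hinge axis; when shut it is 76 mm above the table, straight over the base hole. Turns with the lid.
- base_hole (a point): Mouth of the 15 mm upright blind hole in the aluminium front block, 62 mm above the table, 42 mm deep; axes as the jig.
- backer: Dark wooden backing board, 70 x 50 x 15 mm (its x, y, z), loose, flat on the table. Origin: centre of its underside. Goes on the bed, long side along the jig's x (either way round).
- blank: Pale wooden blank, 70 x 50 x 15 mm (its x, y, z), loose, flat on the table. Origin: centre of its underside. Goes on the backing board, edges flush.
- stand: Plywood block 60 x 60 x 60 mm, fixed, with a 16 mm hole in its top in which the pin stands. Origin: centre of its underside.
- pin: Red pin, loose, upright in its stand, its tip 10 mm above the table. Origin: centre of the lower tip; z along it. Shank 12 mm thick, 50 mm long, nose tapered over 10 mm; flange 28 mm wide (50 to 56 mm above the tip); round grip knob 20 mm wide (56 to 88 mm). Fully home the flange lies on the lid, the tip 36 mm below the base hole's mouth, off its bottom.
- wax_jar: Bystander: jar with a brass lid, 60 mm in diameter, 58 mm high. Origin: centre of its underside.
- figure: Bystander: turned pale wooden toy figure, 38 mm in diameter, 60 mm high. Origin: centre of its underside.
- oil: Bystander: low white oil tin, 60 mm in diameter, 55 mm high. Origin: centre of its underside.
- brush: Bystander: brush lying on the table to the right. Origin: on its underside.
- sand_block: Bystander: cork sanding block 100 x 60 x 35 mm to the left. Origin: centre of its underside.
Things that resemble listed ones, but are neither listed nor needed, are in the scene too. There is more than one size of the backer; the one meant has the size given above.

How it is judged:
By the outcome, as a careful person would: the job done as asked, in the order asked, and still so for the second after the job is handed in, while the arm keeps its last pose, push and grip.
It also fails if it takes over 72 s, if anything falls off the work surface, if the arm or the gripper's body presses on something with over 40 N, if the wrist force passes 120 N, or if a joint passes its speed limit or range.

## Working session

There is one attempt and no reset: what is moved stays moved. The work goes in short steps, Python scripts to look and compute and a tool call to move; the robot and the scene stay as the last step left them, time stands still between calls to the robot, and variables do not carry over. Pictures are saved under pics/ and viewed, at most 10 in all, crops included, and the job is handed in when it is done.

Besides the shell and the picture viewer there is one more tool, called in YAML: its name, and indented under it one key for each argument. play_rows: Moves the arm, as the interface text tells. Its arguments: {"type":"object","properties":{"increments":{"type":"array"},"newtons":{"type":"number"}},"required":["increments"]}

```bash
ls; mkdir -p pics; python3 - <<'E'
from cell import arm
import cv2
s=arm.get_state(); print({k:s[k] for k in('time_s','eef_pos','orientation','contact_force','gripper_width')})
for n in("scene","top"):
    im=arm.snapshot(n); cv2.imwrite(f"pics/{n}0.png",cv2.cvtColor(im,cv2.COLOR_RGB2BGR)); print(n,arm.camera_params(n))
E
```

```text
pics
{'time_s': 0.0, 'eef_pos': array([ 0.2033683 , -0.59044   ,  0.22596915]), 'orientation': array([ 9.86275496e-01,  1.65106119e-01, -2.08048028e-04, -7.57044315e-04]), 'contact_force': array([-0.8757649 , -0.18455419, -0.65659253]), 'gripper_width': 0.09165773933806443}
scene {'fov_y': 47.640932925171796, 'cx': 315.1603080381772, 'cy': 201.75047883982572, 'rvec': array([ 0.90101523,  2.30484629, -1.23685138]), 'tvec': array([ 0.41139496, -0.09848348,  1.66676953])}
top {'fov_y': 50.790737585565836, 'cx': 325.4188338915274, 'cy': 197.4857924801673, 'rvec': array([ 2.12617819, -2.07803047,  0.22598738]), 'tvec': array([-0.04202689,  0.5363275 ,  1.45984815])}
```

View pics/top0.png

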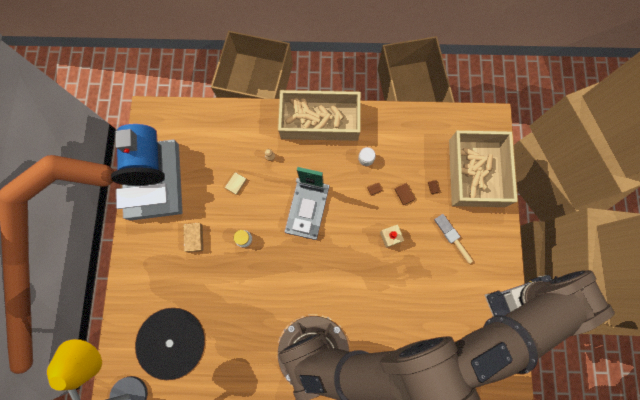

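View pics/scene0.png

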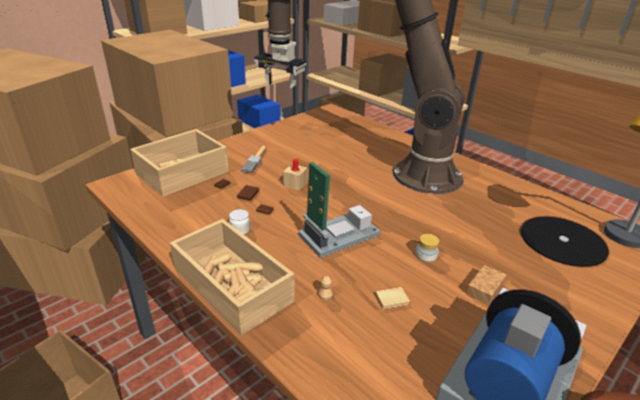

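Top view: the jig bed is at (307,208), the upright lid at (310,178) and the pin in its stand at (393,235). The blank is at (236,183). Backer candidates are the dark boards at (375,188), (404,194) and (434,187); the middle one looks the 70x50 size, and I'll measure all three.

```bash
cat > h.py <<'E'
from cell import arm
import numpy as np, cv2
from scipy.spatial.transform import Rotation as R
def cam(n):
    p=arm.camera_params(n); f=200/np.tan(np.radians(p['fov_y']/2))
    return np.array([[f,0,p['cx']],[0,f,p['cy']],[0,0,1]]),R.from_rotvec(p['rvec']).as_matrix(),np.array(p['tvec'])
def ray(c,uv,z):
    K,Rm,t=c; uv=np.atleast_2d(uv).astype(float); o=-Rm.T@t
    d=(Rm.T@np.linalg.inv(K)@np.c_[uv,np.ones(len(uv))].T).T
    return o+d*((z-o[2])/d[:,2])[:,None]
def proj(c,P):
    K,Rm,t=c; q=(K@(Rm@np.atleast_2d(P).T+t[:,None])).T; return q[:,:2]/q[:,2:]
def rect(c,mask,z,amin=30):
    """biggest-first (area px, centre px, centre m, sides m, yaw of the long side) of blobs cast to plane z"""
    out=[]
    for k in sorted(cv2.findContours(mask.astype(np.uint8),cv2.RETR_EXTERNAL,cv2.CHAIN_APPROX_NONE)[0],key=cv2.contourArea,reverse=True):
        if cv2.contourArea(k)<amin: break
        P=ray(c,k[:,0],z)[:,:2]
        (ctr,(w,h),a)=cv2.minAreaRect((P*1000).astype(np.float32))
        if w<h: w,h,a=h,w,a+90
        out.append((cv2.contourArea(k),k[:,0].mean(0).round(0),np.round(np.array(ctr)/1000,4),np.round([w,h],1),round((a+90)%180-90,1)))
    return out
E
python3 - <<'E'
from h import *
c=cam("top"); im=cv2.imread("pics/top0.png"); hsv=cv2.cvtColor(im,cv2.COLOR_BGR2HSV)
for (u,v) in [(404,194),(236,183),(393,235),(310,178),(307,208),(392,228)]: print((u,v),hsv[v,u],ray(c,(u,v),0.0).round(3))
def roi(m,x0,y0,x1,y1):
    o=np.zeros_like(m); o[y0:y1,x0:x1]=m[y0:y1,x0:x1]; return o
H,S,V=cv2.split(hsv)
for r in rect(c,roi((V<110),360,175,450,212),.015,10): print('dark',r)
for r in rect(c,roi((S<150)&(V>150),220,170,252,198),.015): print('pale',r)
for r in rect(c,roi((S<60),280,175,335,245),.02): print('jig',r)
for r in rect(c,roi((S<140),375,220,410,250),.06): print('stand',r)
cv2.imwrite("pics/crop.png",cv2.resize(im[160:260,220:450],None,fx=3.4,fy=3.4,interpolation=cv2.INTER_CUBIC))
E
```

```text
(404, 194) [ 11 165 128] [[ 0.57  -0.324  0.   ]]
(236, 183) [ 27  64 228] [[0.599 0.31  0.   ]]
(393, 235) [  2 228 223] [[ 0.415 -0.281  0.   ]]
(310, 178) [75 87 41] [[0.625 0.031 0.   ]]
(307, 208) [  0   7 220] [[0.509 0.039 0.   ]]
(392, 228) [ 22  79 228] [[ 0.441 -0.277  0.   ]]
pale (253.5, array([235., 183.]), array([0.5972, 0.3107]), array([75.6, 55.5]), -29.4)
jig (1700.5, array([307., 206.]), array([0.5086, 0.0382]), array([219.2, 123.3]), -10.5)
stand (339.0, array([391., 235.]), array([ 0.405 , -0.2661]), array([72.5, 65.3]), -68.8)
```

View pics/crop.png

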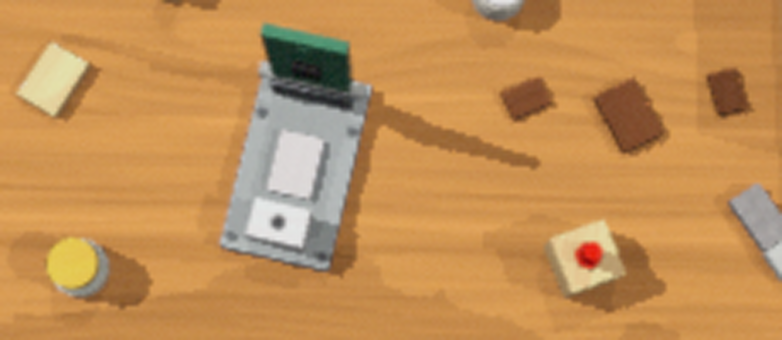

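The crop confirms it: the dark board at about (630,116) in the crop, (405,194) in the full picture, is clearly the largest of the three. I'll measure it, then move.

```bash
cat >> h.py <<'E'
def roi(m,x0,y0,x1,y1):
    o=np.zeros(m.shape,bool); o[y0:y1,x0:x1]=m[y0:y1,x0:x1]; return o
def hsvof(im): return cv2.split(cv2.cvtColor(im,cv2.COLOR_BGR2HSV))
def togo(p,yaw,frame=None):
    """total shift (units of 30mm, tool axes) and turn about tool z (units of 6deg) to reach p with tool x at yaw deg, z down"""
    s=arm.get_state(); r=R.from_quat(s['orientation'])
    T=R.from_matrix(np.c_[[np.cos(np.radians(yaw)),np.sin(np.radians(yaw)),0],[np.sin(np.radians(yaw)),-np.cos(np.radians(yaw)),0],[0,0,-1]])
    d=np.array(p)-s['eef_pos']
    print('t',round(s['time_s'],2),'tcp',s['eef_pos'].round(4),'w',round(s['gripper_width'],4),'dw',d.round(4))
    print(' shift(tool now)',(r.inv().apply(d)/.03).round(3),' turn',(np.degrees((r.inv()*T).as_rotvec())/6).round(3),' shift(after turn)',(T.inv().apply(d)/.03).round(3))
def snap(n,name):
    c=cam(n); im=cv2.cvtColor(arm.snapshot(n),cv2.COLOR_RGB2BGR); cv2.imwrite(f"pics/{name}.png",im); return c,im
E
python3 - <<'E'
from h import *
c=cam("top"); im=cv2.imread("pics/top0.png"); H,S,V=hsvof(im)
print(im[190:196,415:420,:].tolist()[0], im[194,400:412].tolist())
for r in rect(c,roi((V<150)&(H<14),365,178,445,210),.015,10): print('dark',r)
w=cam("wrist"); s=arm.get_state(); r=R.from_quat(s['orientation'])
o=-w[1].T@w[2]; print('cam in tool',r.inv().apply(o-s['eef_pos']).round(3),'fwd',r.inv().apply(w[1][2]).round(3),'right',r.inv().apply(w[1][0]).round(3),'f',w[0][0,0])
print('pin top',ray(c,(393,235),.088+.01)); print('hole',ray(c,(220+278/3.4,160+222/3.4),.062)); print('bed',ray(c,(220+296/3.4,160+163/3.4),.03))
print('euler',r.as_matrix().round(3))
togo([0.57,-0.324,.2],20)
E
```

```text
[[81, 147, 208], [82, 148, 209], [82, 144, 205], [80, 144, 205], [83, 147, 206]] [[42, 72, 123], [41, 74, 124], [50, 78, 127], [48, 75, 129], [45, 76, 128], [44, 74, 127], [45, 77, 129], [49, 80, 129], [50, 79, 130], [45, 76, 130], [48, 80, 132], [46, 75, 129]]
dark (231.5, array([404., 194.]), array([ 0.5678, -0.3225]), array([70.2, 53.4]), 28.1)
dark (97.0, array([434., 187.]), array([ 0.5966, -0.4324]), array([50. , 34.9]), 12.0)
dark (92.0, array([374., 189.]), array([ 0.585 , -0.2118]), array([45.8, 33.8]), -64.1)
cam in tool [ 0.079  0.001 -0.158] fwd [-0.293 -0.     0.956] right [0.001 1.    0.001] f 354.3842518112026
pin top [[ 0.40145938 -0.26564368  0.098     ]]
hole [[0.43358119 0.05177873 0.062     ]]
bed [[0.50301299 0.03674397 0.03      ]]
euler [[ 0.945  0.326 -0.001]
 [ 0.326 -0.945  0.001]
 [-0.    -0.001 -1.   ]]
t 0.1 tcp [ 0.2034 -0.5905  0.2261] w 0.0919 dw [ 0.3666  0.2665 -0.0261]
 shift(tool now) [14.448 -4.419  0.873]  turn [-0.013  0.001 -0.166]  shift(after turn) [14.523 -4.168  0.869]
```

```bash
python3 - <<'E'
from h import *
togo([0.568,-0.3225,.13],28.1)
E
```

```text
t 0.1 tcp [ 0.2034 -0.5905  0.2261] w 0.0919 dw [ 0.3646  0.268  -0.0961]
 shift(tool now) [14.402 -4.484  3.206]  turn [-0.013  0.    -1.516]  shift(after turn) [14.93  -2.156  3.202]
```

play_rows:
  increments:
    - {"delta_pos": [0, 0, 0], "rotation": [0, 0, -0.758], "hand": 1}
    - {"delta_pos": [0, 0, 0], "rotation": [0, 0, -0.758], "hand": 1}
    - {"delta_pos": [0.933, -0.135, 0.2], "rotation": [0, 0, 0], "hand": 1}
    - {"delta_pos": [0.933, -0.135, 0.2], "rotation": [0, 0, 0], "hand": 1}
    - {"delta_pos": [0.933, -0.135, 0.2], "rotation": [0, 0, 0], "hand": 1}
    - {"delta_pos": [0.933, -0.135, 0.2], "rotation": [0, 0, 0], "hand": 1}
    - {"delta_pos": [0.933, -0.135, 0.2], "rotation": [0, 0, 0], "hand": 1}
    - {"delta_pos": [0.933, -0.135, 0.2], "rotation": [0, 0, 0], "hand": 1}
    - {"delta_pos": [0.933, -0.135, 0.2], "rotation": [0, 0, 0], "hand": 1}
    - {"delta_pos": [0.933, -0.135, 0.2], "rotation": [0, 0, 0], "hand": 1}
    - {"delta_pos": [0.933, -0.135, 0.2], "rotation": [0, 0, 0], "hand": 1}
    - {"delta_pos": [0.933, -0.135, 0.2], "rotation": [0, 0, 0], "hand": 1}
    - {"delta_pos": [0.933, -0.135, 0.2], "rotation": [0, 0, 0], "hand": 1}
    - {"delta_pos": [0.933, -0.135, 0.2], "rotation": [0, 0, 0], "hand": 1}
    - {"delta_pos": [0.933, -0.135, 0.2], "rotation": [0, 0, 0], "hand": 1}
    - {"delta_pos": [0.933, -0.135, 0.2], "rotation": [0, 0, 0], "hand": 1}
    - {"delta_pos": [0.933, -0.135, 0.2], "rotation": [0, 0, 0], "hand": 1}
    - {"delta_pos": [0.933, -0.135, 0.2], "rotation": [0, 0, 0], "hand": 1}
    - {"delta_pos": [0, 0, 0], "rotation": [0, 0, 0], "hand": 1}

```text
time_s: 1.68
eef_pos: [0.5727, -0.316, 0.129]
orientation: [0.969, 0.247, 0.001, -0.002]
contact_force: [-0.1, 0.4, -0.5]
gripper_width: 0.0917
grasp_force: 0.0
```

```bash
python3 - <<'E'
from h import *
c,im=snap("wrist","w1"); H,S,V=hsvof(im)
for r in rect(c,(V<160)&(H<14)&(S>100),.015,1500): print('dark',r)
togo([0.568,-0.3225,.13],28.1)
E
```

```text
dark (100352.5, array([298.,  97.]), array([ 0.6007, -0.3024]), array([470., 217.]), -61.5)
dark (4761.0, array([291., 271.]), array([ 0.5145, -0.3313]), array([192.8,  62.2]), -62.5)
dark (2914.5, array([265., 349.]), array([ 0.4231, -0.3409]), array([91.7, 48. ]), -61.2)
dark (2468.0, array([ 87., 233.]), array([ 0.4483, -0.1603]), array([149.5,  49.5]), 88.4)
dark (1848.0, array([384., 336.]), array([ 0.4804, -0.4336]), array([130.8,  34.5]), -61.3)
t 1.73 tcp [ 0.5703 -0.3188  0.1294] w 0.0917 dw [-0.0023 -0.0037  0.0006]
 shift(tool now) [-0.128  0.073 -0.02 ]  turn [-0.025 -0.009  0.054]  shift(after turn) [-0.128  0.073 -0.02 ]
```

View pics/w1.png

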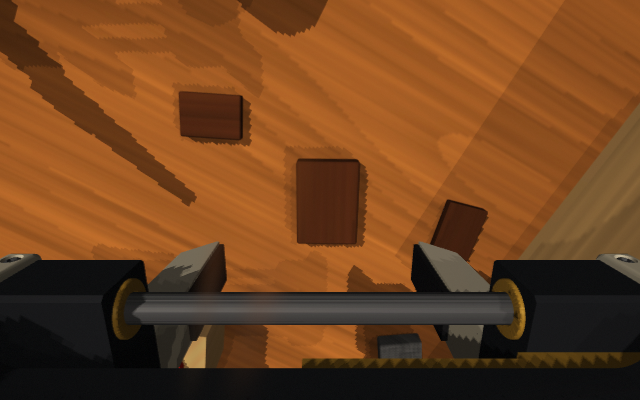

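The wrist view shows the 70x50 board at (327,202), with corners about (297,160), (359,160), (358,244) and (296,243). The smaller boards are at (211,117) and (460,226).

```bash
python3 - <<'E'
from h import *
im=cv2.imread("pics/w1.png");c=cam("wrist"); H,S,V=hsvof(im)
print(im[202,327],im[202,375],im[202,290],im[202,362],im[150,320])
for r in rect(c,roi(V<100,270,140,390,260),.015,1000): print('dark',r)
P=ray(c,[(297,160),(359,160),(358,244),(296,243)],.015)[:,:2]
print(P.mean(0).round(4),np.linalg.norm(np.diff(P,axis=0),axis=1).round(4),[np.degrees(np.arctan2(*(a-b)[::-1])).round(1) for a,b in ((P[0],P[3]),(P[1],P[2]))])
p=[*P.mean(0),.012]; togo(p,28.1)
E
```

```text
[17 36 76] [ 36  94 165] [ 32  79 142] [ 24  57 103] [ 31  79 142]
dark (5514.0, array([330., 201.]), array([ 0.5697, -0.3309]), array([72.8, 56. ]), 27.4)
[ 0.5686 -0.3285] [0.0481 0.0707 0.0517] [np.float64(26.8), np.float64(29.7)]
t 1.73 tcp [ 0.5703 -0.3188  0.1294] w 0.0917 dw [-0.0018 -0.0097 -0.1174]
 shift(tool now) [-0.211  0.267  3.912]  turn [-0.025 -0.009  0.054]  shift(after turn) [-0.206  0.258  3.913]
```

play_rows:
  newtons: 30
  increments:
    - {"delta_pos": [-0.19, 0.23, 0.5], "rotation": [0, 0, 0.06], "hand": 1}
    - {"delta_pos": [0, 0, 0.9], "rotation": [0, 0, 0], "hand": 1}
    - {"delta_pos": [0, 0, 0.9], "rotation": [0, 0, 0], "hand": 1}
    - {"delta_pos": [0, 0, 0.9], "rotation": [0, 0, 0], "hand": 1}
    - {"delta_pos": [0, 0, 0.6], "rotation": [0, 0, 0], "hand": 1}
    - {"delta_pos": [0, 0, 0.37], "rotation": [0, 0, 0], "hand": 1}
    - {"delta_pos": [0, 0, 0], "rotation": [0, 0, 0], "hand": 1}
    - {"delta_pos": [0, 0, 0], "rotation": [0, 0, 0], "hand": 0.3}
    - {"delta_pos": [0, 0, 0], "rotation": [0, 0, 0], "hand": 0.3}
    - {"delta_pos": [0, 0, 0], "rotation": [0, 0, 0], "hand": 0.3}
    - {"delta_pos": [0, 0, 0], "rotation": [0, 0, 0], "hand": 0.3}
    - {"delta_pos": [0, 0, 0], "rotation": [0, 0, 0], "hand": 0.3}
    - {"delta_pos": [0, 0, 0], "rotation": [0, 0, 0], "hand": 0.3}

```text
time_s: 2.82
eef_pos: [0.5666, -0.3317, 0.0063]
orientation: [0.971, 0.24, 0.0, 0.0]
contact_force: [-0.3, 0.8, 1.2]
gripper_width: 0.0563
grasp_force: 0.2
```

play_rows:
  increments:
    - {"delta_pos": [0, 0, 0], "rotation": [0, 0, 0], "hand": 0.3}
    - {"delta_pos": [0, 0, 0], "rotation": [0, 0, 0], "hand": 0.3}
    - {"delta_pos": [0, 0, 0], "rotation": [0, 0, 0], "hand": 0.3}
    - {"delta_pos": [0, 0, 0], "rotation": [0, 0, 0], "hand": 0.3}
    - {"delta_pos": [0, 0, -0.5], "rotation": [0, 0, 0], "hand": 0.3}
    - {"delta_pos": [0, 0, -0.9], "rotation": [0, 0, 0], "hand": 0.3}
    - {"delta_pos": [0, 0, -0.9], "rotation": [0, 0, 0], "hand": 0.3}
    - {"delta_pos": [0, 0, -0.9], "rotation": [0, 0, 0], "hand": 0.3}
    - {"delta_pos": [0, 0, -0.9], "rotation": [0, 0, 0], "hand": 0.3}
    - {"delta_pos": [0, 0, -0.5], "rotation": [0, 0, 0], "hand": 0.3}
    - {"delta_pos": [0, 0, 0], "rotation": [0, 0, 0], "hand": 0.3}

```text
time_s: 3.73
eef_pos: [0.5683, -0.3327, 0.1476]
orientation: [0.971, 0.24, 0.002, 0.002]
contact_force: [0.4, -0.5, 0.5]
gripper_width: 0.0497
grasp_force: 30.0
```

```bash
python3 - <<'E'
from h import *
c,im=snap("wrist","w2"); H,S,V=hsvof(im)
s=arm.get_state(); print(s['grasp_force'],s['joint_positions'].round(2))
w=cam("wrist")
for r in rect(c,roi(V<100,200,100,440,300),.14,1000): print('dark',r)
# jig from top view (arm now off it?)
c,im=snap("top","t1"); cv2.imwrite("pics/t1c.png",cv2.resize(im[160:260,250:360],None,fx=6,fy=6,interpolation=cv2.INTER_CUBIC))
togo([0.503,0.0378,.16],169.5)
E
```

```text
29.99610275030136 [ 0.51  0.56 -0.09  1.58  0.06  1.   -0.69]
dark (17017.5, array([328., 258.]), array([ 0.5753, -0.3308]), array([127.3,  67. ]), -62.4)
dark (1854.5, array([423., 221.]), array([ 0.6119, -0.3748]), array([34. , 29.3]), 0.2)
t 3.83 tcp [ 0.5663 -0.3317  0.1436] w 0.0494 dw [-0.0633  0.3695  0.0164]
 shift(tool now) [  3.864 -11.885  -0.553]  turn [ 6.0000e-03  7.0000e-03 -2.3628e+01]  shift(after turn) [ 4.321 11.727 -0.546]
```

View pics/w2.png

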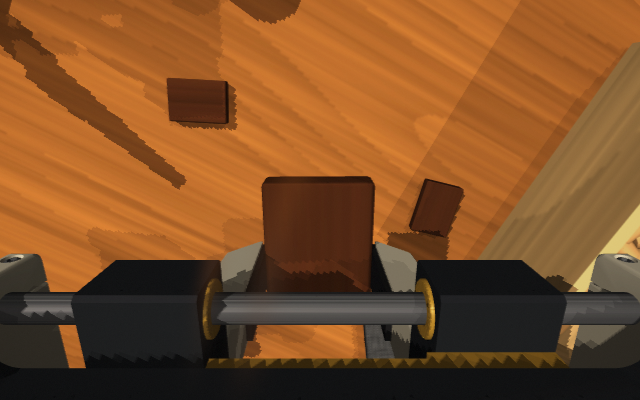

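Board held (30 N, opening 49.7 mm), with its +x top edge at about row 184. I'll rotate to the jig's axes, with the camera on the front-block side, and stop short of the jig for a close look.

play_rows:
  increments:
    - {"delta_pos": [0, 0, 0], "rotation": [0, 0, -1], "hand": 0.3}
    - {"delta_pos": [0, 0, 0], "rotation": [0, 0, -1], "hand": 0.3}
    - {"delta_pos": [0, 0, 0], "rotation": [0, 0, -1], "hand": 0.3}
    - {"delta_pos": [0, 0, 0], "rotation": [0, 0, -1], "hand": 0.3}
    - {"delta_pos": [0, 0, 0], "rotation": [0, 0, -1], "hand": 0.3}
    - {"delta_pos": [0, 0, 0], "rotation": [0, 0, -1], "hand": 0.3}
    - {"delta_pos": [0, 0, 0], "rotation": [0, 0, -1], "hand": 0.3}
    - {"delta_pos": [0, 0, 0], "rotation": [0, 0, -1], "hand": 0.3}
    - {"delta_pos": [0, 0, 0], "rotation": [0, 0, -1], "hand": 0.3}
    - {"delta_pos": [0, 0, 0], "rotation": [0, 0, -1], "hand": 0.3}
    - {"delta_pos": [0, 0, 0], "rotation": [0, 0, -1], "hand": 0.3}
    - {"delta_pos": [0, 0, 0], "rotation": [0, 0, -1], "hand": 0.3}
    - {"delta_pos": [0, 0, 0], "rotation": [0, 0, -1], "hand": 0.3}
    - {"delta_pos": [0, 0, 0], "rotation": [0, 0, -1], "hand": 0.3}
    - {"delta_pos": [0, 0, 0], "rotation": [0, 0, -1], "hand": 0.3}
    - {"delta_pos": [0, 0, 0], "rotation": [0, 0, -1], "hand": 0.3}
    - {"delta_pos": [0, 0, 0], "rotation": [0, 0, -1], "hand": 0.3}
    - {"delta_pos": [0, 0, 0], "rotation": [0, 0, -1], "hand": 0.3}
    - {"delta_pos": [0, 0, 0], "rotation": [0, 0, -1], "hand": 0.3}
    - {"delta_pos": [0, 0, 0], "rotation": [0, 0, -1], "hand": 0.3}

```text
time_s: 5.5
eef_pos: [0.5654, -0.3311, 0.1414]
orientation: [0.275, 0.961, 0.001, -0.001]
contact_force: [0.3, 0.2, -0.1]
gripper_width: 0.0497
grasp_force: 30.0
```

play_rows:
  increments:
    - {"delta_pos": [0, 0, 0], "rotation": [0, 0, -1], "hand": 0.3}
    - {"delta_pos": [0, 0, 0], "rotation": [0, 0, -1], "hand": 0.3}
    - {"delta_pos": [0, 0, 0], "rotation": [0, 0, -1], "hand": 0.3}
    - {"delta_pos": [0, 0, 0], "rotation": [0, 0, -0.63], "hand": 0.3}
    - {"delta_pos": [0.43, 0.87, -0.05], "rotation": [0, 0, 0], "hand": 0.3}
    - {"delta_pos": [0.43, 0.87, -0.05], "rotation": [0, 0, 0], "hand": 0.3}
    - {"delta_pos": [0.43, 0.87, -0.05], "rotation": [0, 0, 0], "hand": 0.3}
    - {"delta_pos": [0.43, 0.87, -0.05], "rotation": [0, 0, 0], "hand": 0.3}
    - {"delta_pos": [0.43, 0.87, -0.05], "rotation": [0, 0, 0], "hand": 0.3}
    - {"delta_pos": [0.43, 0.87, -0.05], "rotation": [0, 0, 0], "hand": 0.3}
    - {"delta_pos": [0.43, 0.87, -0.05], "rotation": [0, 0, 0], "hand": 0.3}
    - {"delta_pos": [0.43, 0.87, -0.05], "rotation": [0, 0, 0], "hand": 0.3}
    - {"delta_pos": [0.43, 0.87, -0.05], "rotation": [0, 0, 0], "hand": 0.3}
    - {"delta_pos": [0.43, 0.87, -0.05], "rotation": [0, 0, 0], "hand": 0.3}
    - {"delta_pos": [0, 0, 0], "rotation": [0, 0, 0], "hand": 0.3}
    - {"delta_pos": [0, 0, 0], "rotation": [0, 0, 0], "hand": 0.3}
    - {"delta_pos": [0, 0, 0], "rotation": [0, 0, 0], "hand": 0.3}

```text
time_s: 6.92
eef_pos: [0.4864, -0.052, 0.1576]
orientation: [0.091, 0.996, -0.0, -0.001]
contact_force: [0.0, -0.0, -1.1]
gripper_width: 0.0498
grasp_force: 30.0
```

```bash
python3 - <<'E'
from h import *
s=arm.get_state(); print(s['joint_positions'].round(2), s['contact_force'].round(1), s['joint_vel'].round(3))
print(R.from_quat(s['orientation']).as_matrix().round(4))
c,im=snap("wrist","w3")
np.savez("w3.npz",K=c[0],R=c[1],t=c[2])
togo([0.503,0.0378,.16],169.5)
E
```

```text
[ 0.62  0.41 -0.81  1.94  0.37  0.95  1.02] [ 0.  -0.  -1.1] [ 0.016  0.004  0.011 -0.012 -0.001  0.006 -0.001]
[[-9.833e-01  1.817e-01 -1.700e-03]
 [ 1.817e-01  9.834e-01  1.000e-04]
 [ 1.600e-03 -2.000e-04 -1.000e+00]]
t 6.97 tcp [ 0.4866 -0.0525  0.1577] w 0.0497 dw [0.0164 0.0903 0.0023]
 shift(tool now) [ 0.014  3.06  -0.077]  turn [-0.002 -0.014 -0.007]  shift(after turn) [ 0.012  3.06  -0.076]
```

View pics/w3.png

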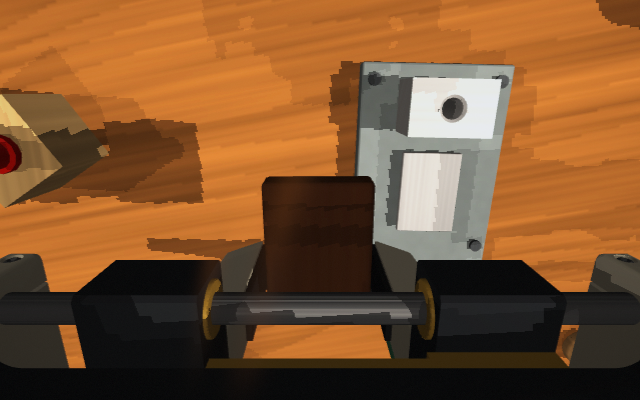

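The wrist view shows the base hole at about (453,108), the bed top with corners about (404,152), (462,154), (455,231) and (397,230), and the held board's end edge at about row 183. The pin flange is at the far left.

```bash
python3 - <<'E'
from h import *
z=np.load("w3.npz"); c=(z['K'],z['R'],z['t']); im=cv2.imread("pics/w3.png"); H,S,V=hsvof(im); g=cv2.cvtColor(im,cv2.COLOR_BGR2GRAY)
print('bed row',g[190,385:475:3].tolist()); print('bed col',g[140:245:4,430].tolist())
for r in rect(c,roi((g>190)&(S<40),385,143,480,245),.03,1000): print('bed',r)
for r in rect(c,roi((g>190)&(S<40),385,60,520,142),.062,1000): print('block',r)
for r in rect(c,roi(g<120,436,90,470,125),.062,100): print('hole',r)
P=ray(c,[(404,152),(462,154),(455,231),(397,230)],.03)[:,:2]; print('bed corners',P.round(4).tolist(),P.mean(0),[np.degrees(np.arctan2(*(a-b)[::-1])).round(1) for a,b in ((P[3],P[0]),(P[2],P[1]))])
Q=ray(c,[(361,62),(514,66)],.02)[:,:2]; print('plate',Q,np.linalg.norm(Q[1]-Q[0]),np.degrees(np.arctan2(*(Q[0]-Q[1])[::-1])))
print('hole c',ray(c,(453,108),.062)); print('flange',ray(c,(4,155),.063))
# board edge in tool coords
s=arm.get_state(); r=R.from_quat(s['orientation']); zt=s['eef_pos'][2]
for row in (178,184): print(row,[r.inv().apply(ray(c,(u,row),zt+dz)[0]-s['eef_pos']).round(4)[:2].tolist() for u in(262,374) for dz in(.0087,)])
cv2.imwrite("pics/w3c.png",cv2.resize(im[50:250,250:520],None,fx=2.9,fy=2.9,interpolation=cv2.INTER_CUBIC))
E
```

```text
bed row [154, 83, 82, 82, 81, 128, 216, 224, 221, 225, 221, 226, 220, 224, 225, 225, 227, 201, 202, 200, 201, 198, 201, 201, 160, 129, 131, 131, 131, 147]
bed col [151, 150, 152, 62, 225, 225, 225, 226, 227, 226, 227, 226, 226, 225, 225, 226, 226, 226, 225, 225, 224, 222, 220, 152, 153, 152, 150]
bed (4147.5, array([428., 191.]), array([0.503 , 0.0375]), array([66.8, 46.6]), -11.6)
block (5021.5, array([453., 107.]), array([0.4347, 0.0516]), array([59.9, 40.1]), 78.5)
hole (343.5, array([452., 108.]), array([0.4347, 0.0509]), array([14.5, 14.1]), 79.6)
bed corners [[0.4651, 0.0213], [0.4752, 0.0673], [0.5413, 0.057], [0.5313, 0.0078]] [0.50323882 0.03838089] [np.float64(-11.5), np.float64(-8.9)]
plate [[ 0.39102917 -0.00163623]
 [ 0.41556705  0.11547745]] 0.11965667290095719 -101.83353785329598
hole c [[0.43442016 0.05139608 0.062     ]]
flange [[ 0.40872461 -0.26760778  0.063     ]]
178 [[0.0449, -0.0249], [0.045, 0.0234]]
184 [[0.0422, -0.0251], [0.0423, 0.0235]]
```

View pics/w3c.png

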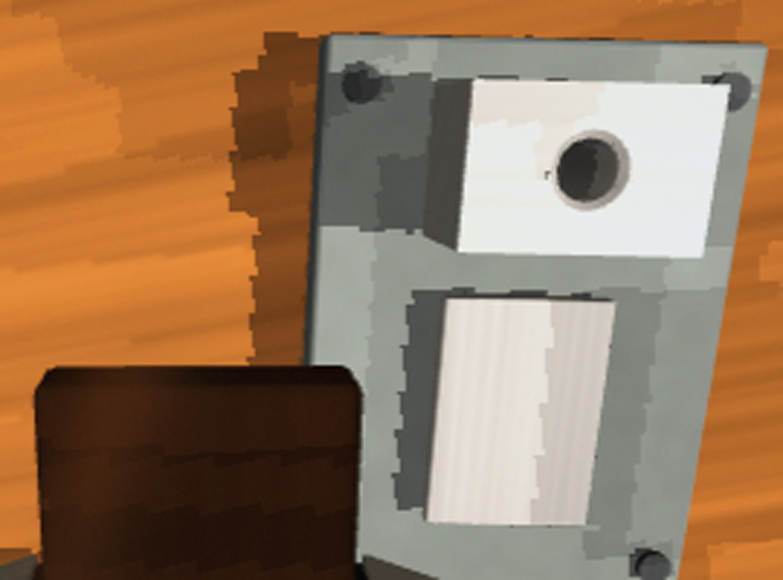

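```bash
python3 - <<'E'
from h import *
togo([.5084,.0364,.0358],168.4)
E
```

```text
t 6.97 tcp [ 0.4866 -0.0525  0.1577] w 0.0497 dw [ 0.0218  0.0889 -0.1219]
 shift(tool now) [-0.178  3.048  4.063]  turn [-0.002 -0.014  0.176]  shift(after turn) [-0.115  3.05   4.064]
```

play_rows:
  increments:
    - {"delta_pos": [0, 0, 0], "rotation": [0, 0, 0.18], "hand": 0.3}
    - {"delta_pos": [-0.03, 0.8, 0], "rotation": [0, 0, 0], "hand": 0.3}
    - {"delta_pos": [-0.03, 0.8, 0], "rotation": [0, 0, 0], "hand": 0.3}
    - {"delta_pos": [-0.03, 0.8, 0], "rotation": [0, 0, 0], "hand": 0.3}
    - {"delta_pos": [-0.03, 0.65, 0], "rotation": [0, 0, 0], "hand": 0.3}
    - {"delta_pos": [0, 0, 0.6], "rotation": [0, 0, 0], "hand": 0.3}
    - {"delta_pos": [0, 0, 0.8], "rotation": [0, 0, 0], "hand": 0.3}
    - {"delta_pos": [0, 0, 0.8], "rotation": [0, 0, 0], "hand": 0.3}
    - {"delta_pos": [0, 0, 0.8], "rotation": [0, 0, 0], "hand": 0.3}
    - {"delta_pos": [0, 0, 0.4], "rotation": [0, 0, 0], "hand": 0.3}
    - {"delta_pos": [0, 0, 0.2], "rotation": [0, 0, 0], "hand": 0.3}
    - {"delta_pos": [0, 0, 0.2], "rotation": [0, 0, 0], "hand": 0.3}
    - {"delta_pos": [0, 0, 0], "rotation": [0, 0, 0], "hand": 0.3}
    - {"delta_pos": [0, 0, 0], "rotation": [0, 0, 0], "hand": 0.3}
    - {"delta_pos": [0, 0, 0], "rotation": [0, 0, 0], "hand": 0.3}

```text
time_s: 8.22
eef_pos: [0.5095, 0.0375, 0.0455]
orientation: [0.101, 0.995, 0.0, 0.001]
contact_force: [-0.1, -0.5, -0.1]
gripper_width: 0.0494
grasp_force: 30.0
```

```bash
python3 - <<'E'
from h import *
togo([.5084,.0364,.0358],168.4)
s=arm.get_state(); print(s['contact_force'].round(1))
c,im=snap("wrist","w4")
E
```

```text
t 8.22 tcp [0.5095 0.0375 0.0455] w 0.0494 dw [-0.0011 -0.0011 -0.0097]
 shift(tool now) [ 0.03  -0.044  0.325]  turn [0.004 0.015 0.004]  shift(after turn) [ 0.029 -0.044  0.325]
[-0.1 -0.5 -0.1]
```

play_rows:
  increments:
    - {"delta_pos": [0.03, -0.04, 0.17], "rotation": [0, 0, 0], "hand": 0.3}
    - {"delta_pos": [0, 0, 0.16], "rotation": [0, 0, 0], "hand": 0.3}
    - {"delta_pos": [0, 0, 0], "rotation": [0, 0, 0], "hand": 0.3}
    - {"delta_pos": [0, 0, 0], "rotation": [0, 0, 0], "hand": 0.3}

```text
time_s: 8.6
eef_pos: [0.508, 0.0362, 0.0348]
orientation: [0.101, 0.995, -0.0, 0.0]
contact_force: [0.2, -1.5, 4.1]
gripper_width: 0.0495
grasp_force: 30.0
```

play_rows:
  increments:
    - {"delta_pos": [0, 0, 0], "rotation": [0, 0, 0], "hand": 0.75}
    - {"delta_pos": [0, 0, 0], "rotation": [0, 0, 0], "hand": 0.75}
    - {"delta_pos": [0, 0, 0], "rotation": [0, 0, 0], "hand": 0.75}
    - {"delta_pos": [0, 0, 0], "rotation": [0, 0, 0], "hand": 0.75}
    - {"delta_pos": [0, 0, -0.5], "rotation": [0, 0, 0], "hand": 0.75}
    - {"delta_pos": [0, 0, -0.8], "rotation": [0, 0, 0], "hand": 0.75}
    - {"delta_pos": [0, 0, -0.8], "rotation": [0, 0, 0], "hand": 0.75}
    - {"delta_pos": [0, 0, -0.8], "rotation": [0, 0, 0], "hand": 0.75}
    - {"delta_pos": [0, 0, -0.8], "rotation": [0, 0, 0], "hand": 0.75}
    - {"delta_pos": [0, 0, 0], "rotation": [0, 0, 0], "hand": 0.75}
    - {"delta_pos": [0, 0, 0], "rotation": [0, 0, 0], "hand": 0.75}

```text
time_s: 9.52
eef_pos: [0.5084, 0.0365, 0.1467]
orientation: [0.101, 0.995, 0.0, 0.001]
contact_force: [0.9, 0.2, 0.2]
gripper_width: 0.069
grasp_force: 0.0
```

```bash
python3 - <<'E'
from h import *
c,im=snap("wrist","w5"); np.savez("w5.npz",K=c[0],R=c[1],t=c[2]); H,S,V=hsvof(im); g=cv2.cvtColor(im,cv2.COLOR_BGR2GRAY)
jo=np.array([.503,.0375,0]); a=np.radians(-11.6); J=np.array([[np.cos(a),-np.sin(a),0],[np.sin(a),np.cos(a),0],[0,0,1]])
togo([.508,.0362,.14],168.4)
print('expected corners px',proj(c,[jo+J@[x,y,.045] for x,y in((-.035,-.025),(-.035,.025),(.035,.025),(.035,-.025))]).round(0).tolist())
for r in rect(c,roi((g<90)&(S>90),230,100,420,255),.045,1000): print('board',r, (J.T@(np.append(r[2],0)-jo)).round(4))
for r in rect(c,roi((g>190)&(S<40),200,0,500,140),.062,1000): print('block',r,(J.T@(np.append(r[2],0)-jo)).round(4))
for r in rect(c,roi(g<120,300,40,345,100),.062,100): print('hole',r,(J.T@(np.append(r[2],0)-jo)).round(4))
E
```

```text
t 9.57 tcp [0.5076 0.0362 0.1456] w 0.0691 dw [ 0.0004 -0.     -0.0056]
 shift(tool now) [-0.013  0.003  0.187]  turn [-0.003  0.004  0.004]  shift(after turn) [-0.013  0.003  0.187]
expected corners px [[285.0, 149.0], [354.0, 149.0], [351.0, 237.0], [288.0, 237.0]]
board (5608.0, array([318., 187.]), array([0.4987, 0.037 ]), array([69.9, 49.1]), -11.3) [-0.0041 -0.0014  0.    ]
board (1895.5, array([240., 179.]), array([ 0.4814, -0.0195]), array([118.9,  11.7]), -11.6) [-0.0097 -0.0602  0.    ]
block (5551.5, array([320.,  98.]), array([0.4347, 0.0515]), array([59.6, 39.2]), 78.4) [-0.0697 -0.      0.    ]
hole (612.0, array([322.,  47.]), array([0.4037, 0.0593]), array([27.9,  8.1]), 78.5) [-0.1017  0.0014  0.    ]
hole (189.5, array([320.,  95.]), array([0.4309, 0.0525]), array([14.5,  6.9]), 78.5) [-0.0736  0.0002  0.    ]
```

View pics/w5.png

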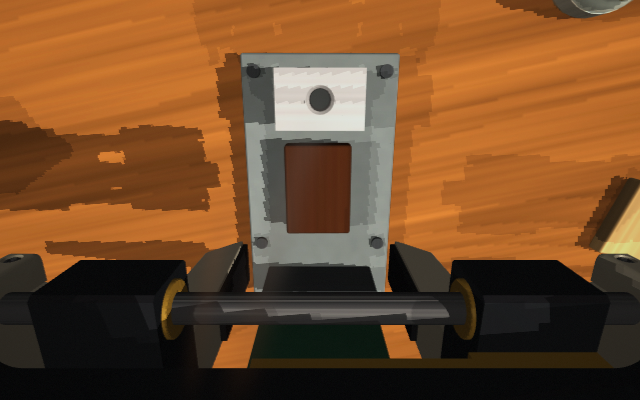

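The backer lies square on the bed, rows 145–233, with its centre at (318,188). It sits about 3.5 mm too far toward the front block, so I'll regrip and shift it.

play_rows:
  increments:
    - {"delta_pos": [0, 0.02, 0.7], "rotation": [0, 0, 0], "hand": 0.75}
    - {"delta_pos": [0, 0, 0.8], "rotation": [0, 0, 0], "hand": 0.75}
    - {"delta_pos": [0, 0, 0.8], "rotation": [0, 0, 0], "hand": 0.75}
    - {"delta_pos": [0, 0, 0.8], "rotation": [0, 0, 0], "hand": 0.75}
    - {"delta_pos": [0, 0, 0.55], "rotation": [0, 0, 0], "hand": 0.75}
    - {"delta_pos": [0, 0, 0], "rotation": [0, 0, 0], "hand": 0.3}
    - {"delta_pos": [0, 0, 0], "rotation": [0, 0, 0], "hand": 0.3}
    - {"delta_pos": [0, 0, 0], "rotation": [0, 0, 0], "hand": 0.3}
    - {"delta_pos": [0, 0, 0], "rotation": [0, 0, 0], "hand": 0.3}
    - {"delta_pos": [0, 0, 0], "rotation": [0, 0, 0], "hand": 0.3}
    - {"delta_pos": [0, 0, -0.12], "rotation": [0, 0, 0], "hand": 0.3}
    - {"delta_pos": [-0.117, 0.02, 0], "rotation": [0, 0, 0], "hand": 0.3}
    - {"delta_pos": [0, 0, 0.08], "rotation": [0, 0, 0], "hand": 0.3}
    - {"delta_pos": [0, 0, 0.06], "rotation": [0, 0, 0], "hand": 0.3}
    - {"delta_pos": [0, 0, 0], "rotation": [0, 0, 0], "hand": 0.3}
    - {"delta_pos": [0, 0, 0], "rotation": [0, 0, 0], "hand": 0.3}

```text
time_s: 10.9
eef_pos: [0.5121, 0.0368, 0.0359]
orientation: [0.101, 0.995, 0.0, 0.001]
contact_force: [2.7, -0.9, 4.8]
gripper_width: 0.0498
grasp_force: 30.0
```

play_rows:
  increments:
    - {"delta_pos": [0, 0, 0], "rotation": [0, 0, 0], "hand": 0.75}
    - {"delta_pos": [0, 0, 0], "rotation": [0, 0, 0], "hand": 0.75}
    - {"delta_pos": [0, 0, 0], "rotation": [0, 0, 0], "hand": 0.75}
    - {"delta_pos": [0, 0, 0], "rotation": [0, 0, 0], "hand": 0.75}
    - {"delta_pos": [0, 0, -0.5], "rotation": [0, 0, 0], "hand": 0.75}
    - {"delta_pos": [0, 0, -0.8], "rotation": [0, 0, 0], "hand": 0.75}
    - {"delta_pos": [0, 0, -0.8], "rotation": [0, 0, 0], "hand": 0.75}
    - {"delta_pos": [0, 0, -0.8], "rotation": [0, 0, 0], "hand": 0.75}
    - {"delta_pos": [0, 0, -0.8], "rotation": [0, 0, 0], "hand": 0.75}
    - {"delta_pos": [0, 0, 0], "rotation": [0, 0, 0], "hand": 1}
    - {"delta_pos": [0, 0, 0], "rotation": [0, 0, 0], "hand": 1}

```text
time_s: 11.82
eef_pos: [0.5119, 0.037, 0.1475]
orientation: [0.101, 0.995, 0.0, 0.001]
contact_force: [-1.1, 0.6, 0.1]
gripper_width: 0.0779
grasp_force: 0.0
```

```bash
cat > chk.py <<'E'
from h import *
jo=np.array([.503,.0375,0]); a=np.radians(-11.6); J=np.array([[np.cos(a),-np.sin(a),0],[np.sin(a),np.cos(a),0],[0,0,1]])
def jig(p): return (J.T@(np.append(np.array(p)[:2],0)-jo)).round(4)[:2]
E
python3 - <<'E'
from chk import *
c,im=snap("wrist","w6"); H,S,V=hsvof(im); g=cv2.cvtColor(im,cv2.COLOR_BGR2GRAY)
s=arm.get_state(); print(jig(s['eef_pos']))
for r in rect(c,roi((g<90)&(S>90),260,125,380,255),.045,1000): print('board',r, jig(r[2]))
print('exp',proj(c,[jo+J@[x,y,.045] for x,y in((-.035,-.025),(-.035,.025),(.035,.025),(.035,-.025))]).round(1).tolist())
k=g[:,318].astype(int); print(k[130:160].tolist(),k[225:245].tolist()); k=g[190].astype(int); print(k[278:296].tolist(),k[344:362].tolist())
togo([.5972,.3107,.13],148.6)
E
```

```text
[0.0082 0.0008]
board (5591.0, array([318., 188.]), array([0.5033, 0.0375]), array([70.2, 49.1]), -11.2) [0.0003 0.0001]
exp [[283.7, 143.8], [352.1, 143.9], [349.5, 232.8], [286.2, 232.7]]
[136, 136, 136, 136, 135, 136, 136, 135, 136, 134, 77, 61, 59, 102, 27, 28, 36, 49, 53, 55, 53, 53, 56, 54, 53, 53, 53, 53, 54, 53] [48, 49, 48, 49, 48, 49, 49, 49, 61, 134, 135, 134, 134, 135, 136, 137, 137, 137, 137, 137]
[77, 79, 77, 79, 78, 78, 79, 72, 45, 50, 59, 57, 57, 55, 57, 56, 57, 57] [50, 51, 49, 49, 48, 43, 60, 106, 116, 117, 116, 118, 116, 116, 116, 115, 115, 116]
t 11.87 tcp [0.5112 0.0366 0.1464] w 0.0819 dw [ 0.086   0.2741 -0.0164]
 shift(tool now) [-0.977  9.525  0.544]  turn [-4.000e-03  3.000e-03  3.304e+00]  shift(after turn) [2.311 9.292 0.548]
```

play_rows:
  increments:
    - {"delta_pos": [0, 0.8, 0], "rotation": [0, 0, 0], "hand": 1}
    - {"delta_pos": [0, 0.9, 0], "rotation": [0, 0, 0], "hand": 1}
    - {"delta_pos": [0, 0.9, 0], "rotation": [0, 0, 0], "hand": 1}
    - {"delta_pos": [0, 0.9, 0], "rotation": [0, 0, 0], "hand": 1}
    - {"delta_pos": [-0.2, 0.9, 0], "rotation": [0, 0, 0], "hand": 1}
    - {"delta_pos": [-0.2, 0.9, 0], "rotation": [0, 0, 0], "hand": 1}
    - {"delta_pos": [-0.2, 0.9, 0], "rotation": [0, 0, 0], "hand": 1}
    - {"delta_pos": [-0.2, 0.9, 0], "rotation": [0, 0, 0], "hand": 1}
    - {"delta_pos": [-0.2, 0.9, 0.1], "rotation": [0, 0, 0], "hand": 1}
    - {"delta_pos": [0, 0.9, 0.1], "rotation": [0, 0, 0], "hand": 1}
    - {"delta_pos": [0, 0.6, 0.1], "rotation": [0, 0, 0], "hand": 1}
    - {"delta_pos": [0, 0, 0], "rotation": [0, 0, 0.99], "hand": 1}
    - {"delta_pos": [0, 0, 0], "rotation": [0, 0, 0.99], "hand": 1}
    - {"delta_pos": [0, 0, 0], "rotation": [0, 0, 0.99], "hand": 1}
    - {"delta_pos": [0, 0, 0], "rotation": [0, 0, 0], "hand": 1}
    - {"delta_pos": [0, 0, 0], "rotation": [0, 0, 0], "hand": 1}

```text
time_s: 13.2
eef_pos: [0.5972, 0.3098, 0.1361]
orientation: [0.252, 0.968, -0.001, -0.001]
contact_force: [0.7, -1.2, -0.4]
gripper_width: 0.0918
grasp_force: 0.0
```

```bash
python3 - <<'E'
from h import *
c,im=snap("wrist","w7"); H,S,V=hsvof(im); g=cv2.cvtColor(im,cv2.COLOR_BGR2GRAY)
print(proj(c,[.5972,.3107,.015]).round(0), im[int(proj(c,[.5972,.3107,.015])[0,1]),int(proj(c,[.5972,.3107,.015])[0,0])])
for r in rect(c,roi((S<140)&(g>140),200,60,440,255),.015,800): print('blank',r)
togo([.5972,.3107,.0045],150.6)
E
```

```text
[[321. 194.]] [110 186 204]
blank (4471.5, array([319., 192.]), array([0.5966, 0.3097]), array([67.2, 47.8]), -29.3)
t 13.25 tcp [0.5974 0.3098 0.1365] w 0.0918 dw [-0.0002  0.0009 -0.132 ]
 shift(tool now) [0.017 0.032 4.398]  turn [-0.017 -0.005  0.041]  shift(after turn) [0.02  0.024 4.398]
```

play_rows:
  increments:
    - {"delta_pos": [0, 0.02, 0.8], "rotation": [0, 0, 0.04], "hand": 1}
    - {"delta_pos": [0, 0, 0.9], "rotation": [0, 0, 0], "hand": 1}
    - {"delta_pos": [0, 0, 0.9], "rotation": [0, 0, 0], "hand": 1}
    - {"delta_pos": [0, 0, 0.9], "rotation": [0, 0, 0], "hand": 1}
    - {"delta_pos": [0, 0, 0.6], "rotation": [0, 0, 0], "hand": 1}
    - {"delta_pos": [0, 0, 0.28], "rotation": [0, 0, 0], "hand": 1}
    - {"delta_pos": [0, 0, 0], "rotation": [0, 0, 0], "hand": 0.3}
    - {"delta_pos": [0, 0, 0], "rotation": [0, 0, 0], "hand": 0.3}
    - {"delta_pos": [0, 0, 0], "rotation": [0, 0, 0], "hand": 0.3}
    - {"delta_pos": [0, 0, 0], "rotation": [0, 0, 0], "hand": 0.3}
    - {"delta_pos": [0, 0, 0], "rotation": [0, 0, 0], "hand": 0.3}
    - {"delta_pos": [0, 0, 0], "rotation": [0, 0, 0], "hand": 0.3}
    - {"delta_pos": [0, 0, 0], "rotation": [0, 0, 0], "hand": 0.3}
    - {"delta_pos": [0, 0, 0], "rotation": [0, 0, 0], "hand": 0.3}
    - {"delta_pos": [0, 0, 0], "rotation": [0, 0, 0], "hand": 0.3}

```text
time_s: 14.5
eef_pos: [0.5984, 0.3107, 0.0068]
orientation: [0.256, 0.967, 0.0, 0.0]
contact_force: [-1.6, -1.4, 5.4]
gripper_width: 0.0497
grasp_force: 30.0
```

play_rows:
  increments:
    - {"delta_pos": [0, 0, -0.5], "rotation": [0, 0, 0], "hand": 0.3}
    - {"delta_pos": [0, 0, -0.9], "rotation": [0, 0, 0], "hand": 0.3}
    - {"delta_pos": [0, 0, -0.9], "rotation": [0, 0, 0], "hand": 0.3}
    - {"delta_pos": [0, 0, -0.9], "rotation": [0, 0, 0], "hand": 0.3}
    - {"delta_pos": [0, 0, -0.9], "rotation": [0, 0, 0], "hand": 0.3}
    - {"delta_pos": [0, 0, -0.5], "rotation": [0, 0, 0], "hand": 0.3}
    - {"delta_pos": [0, 0, 0], "rotation": [0, 0, -0.99], "hand": 0.3}
    - {"delta_pos": [0, 0, 0], "rotation": [0, 0, -0.99], "hand": 0.3}
    - {"delta_pos": [0, 0, 0], "rotation": [0, 0, -0.99], "hand": 0.3}
    - {"delta_pos": [0, 0, 0], "rotation": [0, 0, 0], "hand": 0.3}
    - {"delta_pos": [0, 0, 0], "rotation": [0, 0, 0], "hand": 0.3}

```text
time_s: 15.42
eef_pos: [0.598, 0.3106, 0.1447]
orientation: [0.104, 0.995, 0.0, -0.0]
contact_force: [-0.4, 1.4, -0.3]
gripper_width: 0.0496
grasp_force: 30.0
```

```bash
python3 - <<'E'
from chk import *
s=arm.get_state(); r=R.from_quat(s['orientation']); zt=s['eef_pos'][2]; print(s['grasp_force'],s['gripper_width'])
c,im=snap("wrist","w8"); g=cv2.cvtColor(im,cv2.COLOR_BGR2GRAY); g2=cv2.cvtColor(cv2.imread("pics/w3.png"),cv2.COLOR_BGR2GRAY)
for u in(290,318,346): print(g[160:215:1,u].tolist())
print('backer',g2[165:200,318].tolist())
print('edge x per row, top plane',[(row,(r.inv().apply(ray(c,(318,row),zt+.0087)[0]-s['eef_pos'])[0]*1000).round(1)) for row in range(180,225,4)])
togo([.503,.0375,.15],168.4)
E
```

```text
29.999409019947052 0.04960281370741341
[127, 126, 128, 135, 139, 142, 145, 147, 149, 151, 150, 147, 146, 143, 140, 140, 140, 141, 141, 141, 141, 141, 141, 139, 136, 132, 126, 124, 123, 93, 65, 66, 66, 69, 71, 73, 82, 85, 90, 89, 90, 92, 91, 92, 91, 92, 91, 92, 94, 107, 107, 107, 106, 107, 106]
[136, 141, 148, 156, 155, 153, 152, 148, 144, 145, 143, 145, 146, 148, 149, 150, 149, 147, 145, 140, 135, 130, 129, 127, 130, 132, 131, 128, 124, 87, 53, 57, 56, 56, 53, 54, 65, 83, 94, 76, 77, 79, 78, 77, 77, 78, 95, 95, 99, 101, 104, 105, 105, 106, 107]
[141, 140, 138, 141, 145, 148, 148, 151, 151, 153, 155, 153, 150, 147, 141, 136, 135, 134, 135, 136, 136, 133, 131, 130, 129, 129, 127, 126, 126, 89, 49, 49, 50, 50, 53, 54, 70, 91, 105, 109, 112, 88, 86, 87, 87, 88, 87, 87, 108, 107, 109, 109, 108, 108, 108]
backer [131, 135, 137, 139, 140, 140, 141, 141, 140, 137, 134, 44, 19, 20, 20, 21, 21, 23, 26, 31, 31, 31, 32, 31, 31, 31, 30, 31, 31, 32, 30, 30, 32, 31, 29]
edge x per row, top plane [(180, np.float64(43.7)), (184, np.float64(41.9)), (188, np.float64(40.1)), (192, np.float64(38.3)), (196, np.float64(36.5)), (200, np.float64(34.7)), (204, np.float64(32.8)), (208, np.float64(31.0)), (212, np.float64(29.1)), (216, np.float64(27.2)), (220, np.float64(25.3)), (224, np.float64(23.4))]
t 15.47 tcp [0.598  0.3106 0.1446] w 0.0497 dw [-0.095  -0.2731  0.0054]
 shift(tool now) [ 1.204 -9.565 -0.183]  turn [ 0.002 -0.002 -0.068]  shift(after turn) [ 1.273 -9.556 -0.181]
```

play_rows:
  increments:
    - {"delta_pos": [0, 0, 0], "rotation": [0, 0, -0.07], "hand": 0.3}
    - {"delta_pos": [0.11, -0.867, 0], "rotation": [0, 0, 0], "hand": 0.3}
    - {"delta_pos": [0.11, -0.867, 0], "rotation": [0, 0, 0], "hand": 0.3}
    - {"delta_pos": [0.11, -0.867, 0], "rotation": [0, 0, 0], "hand": 0.3}
    - {"delta_pos": [0.11, -0.867, 0], "rotation": [0, 0, 0], "hand": 0.3}
    - {"delta_pos": [0.11, -0.867, 0], "rotation": [0, 0, 0], "hand": 0.3}
    - {"delta_pos": [0.11, -0.867, 0], "rotation": [0, 0, 0], "hand": 0.3}
    - {"delta_pos": [0.11, -0.867, 0], "rotation": [0, 0, 0], "hand": 0.3}
    - {"delta_pos": [0.11, -0.867, 0], "rotation": [0, 0, 0], "hand": 0.3}
    - {"delta_pos": [0.11, -0.867, 0], "rotation": [0, 0, 0], "hand": 0.3}
    - {"delta_pos": [0.11, -0.867, 0], "rotation": [0, 0, 0], "hand": 0.3}
    - {"delta_pos": [0.093, -0.863, 0], "rotation": [0, 0, 0], "hand": 0.3}
    - {"delta_pos": [0, 0, 0.6], "rotation": [0, 0, 0], "hand": 0.3}
    - {"delta_pos": [0, 0, 0.7], "rotation": [0, 0, 0], "hand": 0.3}
    - {"delta_pos": [0, 0, 0.7], "rotation": [0, 0, 0], "hand": 0.3}
    - {"delta_pos": [0, 0, 0.5], "rotation": [0, 0, 0], "hand": 0.3}
    - {"delta_pos": [0, 0, 0.2], "rotation": [0, 0, 0], "hand": 0.3}
    - {"delta_pos": [0, 0, 0], "rotation": [0, 0, 0], "hand": 0.3}
    - {"delta_pos": [0, 0, 0], "rotation": [0, 0, 0], "hand": 0.3}

```text
time_s: 17.05
eef_pos: [0.5069, 0.0377, 0.0637]
orientation: [0.099, 0.995, 0.0, 0.0]
contact_force: [0.7, 0.3, -0.5]
gripper_width: 0.0492
grasp_force: 30.0
```

```bash
python3 - <<'E'
from chk import *
togo(jo+J@[.0024,.0007,.0505],168.4); s=arm.get_state(); print(jig(s['eef_pos']),s['contact_force'].round(1))
E
```

```text
t 17.05 tcp [0.5069 0.0377 0.0637] w 0.0492 dw [-0.0014  0.     -0.0132]
 shift(tool now) [ 0.045 -0.008  0.44 ]  turn [0.001 0.002 0.035]  shift(after turn) [ 0.045 -0.008  0.44 ]
[0.0037 0.001 ] [ 0.7  0.3 -0.5]
```

play_rows:
  increments:
    - {"delta_pos": [0.045, -0.01, 0.15], "rotation": [0, 0, 0.03], "hand": 0.3}
    - {"delta_pos": [0, 0, 0.15], "rotation": [0, 0, 0], "hand": 0.3}
    - {"delta_pos": [0, 0, 0.13], "rotation": [0, 0, 0], "hand": 0.3}
    - {"delta_pos": [0, 0, 0], "rotation": [0, 0, 0], "hand": 0.3}
    - {"delta_pos": [0, 0, 0], "rotation": [0, 0, 0], "hand": 0.3}

```text
time_s: 17.47
eef_pos: [0.5056, 0.0373, 0.0506]
orientation: [0.101, 0.995, -0.0, 0.0]
contact_force: [-0.5, -1.0, 4.0]
gripper_width: 0.0497
grasp_force: 30.0
```

play_rows:
  increments:
    - {"delta_pos": [0, 0, 0], "rotation": [0, 0, 0], "hand": 0.75}
    - {"delta_pos": [0, 0, 0], "rotation": [0, 0, 0], "hand": 0.75}
    - {"delta_pos": [0, 0, 0], "rotation": [0, 0, 0], "hand": 0.75}
    - {"delta_pos": [0, 0, 0], "rotation": [0, 0, 0], "hand": 0.75}
    - {"delta_pos": [0, 0, -0.5], "rotation": [0, 0, 0], "hand": 0.75}
    - {"delta_pos": [0, 0, -0.8], "rotation": [0, 0, 0], "hand": 0.75}
    - {"delta_pos": [0, 0, -0.8], "rotation": [0, 0, 0], "hand": 0.75}
    - {"delta_pos": [0, 0, -0.8], "rotation": [0, 0, 0], "hand": 0.75}
    - {"delta_pos": [0, 0, -0.4], "rotation": [0, 0, 0], "hand": 0.75}
    - {"delta_pos": [0, 0, 0], "rotation": [0, 0, 0], "hand": 0.75}
    - {"delta_pos": [0, 0, 0], "rotation": [0, 0, 0], "hand": 0.75}

```text
time_s: 18.38
eef_pos: [0.5054, 0.037, 0.1493]
orientation: [0.101, 0.995, -0.0, 0.0]
contact_force: [0.4, 0.9, -0.7]
gripper_width: 0.0687
grasp_force: 0.0
```

```bash
python3 - <<'E'
from chk import *
c,im=snap("wrist","w9"); H,S,V=hsvof(im); g=cv2.cvtColor(im,cv2.COLOR_BGR2GRAY)
s=arm.get_state(); print(s['eef_pos'],jig(s['eef_pos']))
e=proj(c,[jo+J@[x,y,.06] for x,y in((-.035,-.025),(-.035,.025),(.035,.025),(.035,-.025))]); print('exp',e.round(1).tolist())
print(im[int(e[:,1].mean()),318])
for r in rect(c,roi((H>15)&(H<35)&(S>50)&(g>110),250,100,390,262),.06,800): print('blank',r,jig(r[2]))
for r in rect(c,roi((g<80)&(S>90),250,100,390,262),.045,30): print('backer',r,jig(r[2]))
cv2.imwrite("pics/w9c.png",cv2.resize(im[40:300,200:440],None,fx=2.3,fy=2.3,interpolation=cv2.INTER_CUBIC))
E
```

```text
[0.50484145 0.0369071  0.14851578] [ 0.0019 -0.0002]
exp [[284.1, 155.7], [355.4, 155.8], [352.5, 247.4], [286.7, 247.3]]
[107 178 215]
blank (5888.5, array([319., 202.]), array([0.5043, 0.0366]), array([68.2, 49.7]), -11.6) [ 0.0015 -0.0006]
backer (290.0, array([319., 155.]), array([0.4702, 0.0433]), array([49.9,  4.4]), 79.3) [-0.0333 -0.0009]
backer (41.0, array([250., 237.]), array([ 0.5243, -0.0227]), array([42.3,  1.6]), -14.8) [ 0.033  -0.0547]
```

View pics/w9c.png

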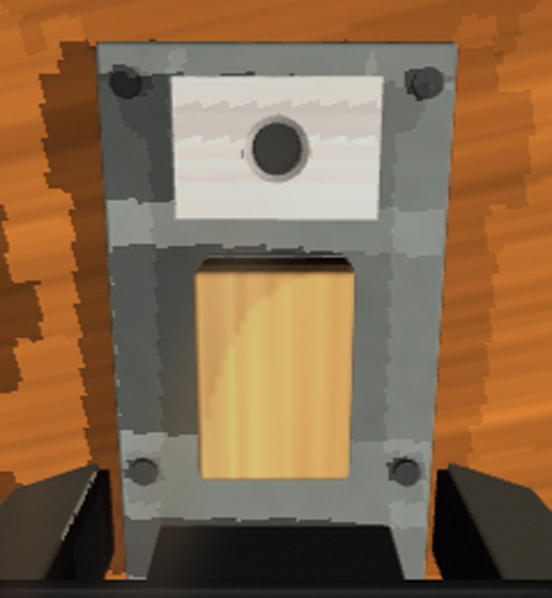

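The blank lies square on the backer within about 1 mm, its front edge at crop row 272 and its rear edge at 478. Next is the lid angle, from the top view.

```bash
python3 - <<'E'
from chk import *
c=cam("top"); im=cv2.imread("pics/top0.png"); H,S,V=hsvof(im)
m=roi((H>55)&(H<95)&(S>60)&(V<140),285,155,340,200); ys,xs=np.nonzero(m)
print(xs.min(),xs.max(),ys.min(),ys.max())
k=max(cv2.findContours(m.astype(np.uint8),0,1)[0],key=cv2.contourArea)
print(cv2.boxPoints(cv2.minAreaRect(k)).round(1).tolist())
for th in(1.45,1.57,1.7,1.8):
    P=[jo+J@[.085-r*np.cos(th)+o*np.sin(th),y,.07+r*np.sin(th)+o*np.cos(th)] for r,o in((.177,.006),(.177,-.006),(.02,-.006)) for y in(-.042,.042)]
    print(th,proj(c,P).round(1).tolist())
s=arm.get_state(); togo(jo+J@[0,0,.29],168.4)
E
```

```text
298 322 170 186
[[295.8999938964844, 181.5], [298.0, 169.8000030517578], [323.70001220703125, 174.5], [321.6000061035156, 186.1999969482422]]
1.45 [[321.6, 176.7], [296.0, 171.1], [320.8, 180.4], [295.1, 174.7], [322.6, 186.7], [299.6, 181.6]]
1.57 [[323.1, 170.4], [297.6, 164.8], [322.3, 173.9], [296.7, 168.3], [322.7, 186.0], [299.8, 180.9]]
1.7 [[324.7, 163.9], [299.3, 158.4], [323.9, 167.3], [298.4, 161.7], [322.9, 185.2], [299.9, 180.1]]
1.8 [[325.9, 159.3], [300.6, 153.7], [325.1, 162.4], [299.7, 156.8], [323.0, 184.7], [300.1, 179.6]]
t 18.43 tcp [0.5048 0.0369 0.1485] w 0.0688 dw [-0.0018  0.0006  0.1415]
 shift(tool now) [ 6.700e-02  4.000e-03 -4.716e+00]  turn [-0.006 -0.006  0.003]  shift(after turn) [ 0.064  0.007 -4.716]
```

play_rows:
  increments:
    - {"delta_pos": [0, 0, -0.95], "rotation": [0, 0, 0], "hand": 0.5}
    - {"delta_pos": [0, 0, -0.95], "rotation": [0, 0, 0], "hand": 0.3}
    - {"delta_pos": [0, 0, -0.95], "rotation": [0, 0, 0], "hand": 0}
    - {"delta_pos": [0, 0, -0.95], "rotation": [0, 0, 0], "hand": 0}
    - {"delta_pos": [0, 0, -0.95], "rotation": [0, 0, 0], "hand": 0}
    - {"delta_pos": [0, 0, -0.1], "rotation": [0, 0, 0], "hand": 0}
    - {"delta_pos": [-0.9, 0, 0], "rotation": [0, 0, 0], "hand": 0}
    - {"delta_pos": [-0.9, 0, 0], "rotation": [0, 0, 0], "hand": 0}
    - {"delta_pos": [-0.9, 0, 0], "rotation": [0, 0, 0], "hand": 0}
    - {"delta_pos": [-0.9, 0, 0], "rotation": [0, 0, 0], "hand": 0}
    - {"delta_pos": [-0.9, 0, 0], "rotation": [0, 0, 0], "hand": 0}
    - {"delta_pos": [0, 0, 0], "rotation": [0, 0, 0], "hand": 0}
    - {"delta_pos": [0, 0, 0], "rotation": [0, 0, 0], "hand": 0}

```text
time_s: 19.52
eef_pos: [0.6379, 0.0098, 0.2917]
orientation: [0.101, 0.995, -0.0, -0.002]
contact_force: [-0.5, 0.0, 0.1]
gripper_width: 0.0005
grasp_force: 0.0
```

```bash
python3 - <<'E'
from chk import *
s=arm.get_state(); print(jig(s['eef_pos']),s['eef_pos'],s['gripper_width'],s['contact_force'].round(1)); togo(jo+J@[.135,0,.2],168.4)
E
```

```text
[0.1377 0.    ] [0.63786754 0.00982604 0.29171344] 0.0005338705585905577 [-0.5  0.   0.1]
t 19.52 tcp [0.6379 0.0098 0.2917] w 0.0005 dw [-0.0026  0.0005 -0.0917]
 shift(tool now) [7.800e-02 1.000e-03 3.057e+00]  turn [-0.004 -0.037 -0.001]  shift(after turn) [ 0.089 -0.     3.057]
```

play_rows:
  increments:
    - {"delta_pos": [0, 0, 0.8], "rotation": [0, 0, 0], "hand": 0}
    - {"delta_pos": [0, 0, 0.8], "rotation": [0, 0, 0], "hand": 0}
    - {"delta_pos": [0, 0, 0.8], "rotation": [0, 0, 0], "hand": 0}
    - {"delta_pos": [0, 0, 0.65], "rotation": [0, 0, 0], "hand": 0}
    - {"delta_pos": [0.25, 0, 0], "rotation": [0, 0, 0], "hand": 0}
    - {"delta_pos": [0.25, 0, 0], "rotation": [0, 0, 0], "hand": 0}
    - {"delta_pos": [0.25, 0, 0], "rotation": [0, 0, 0], "hand": 0}
    - {"delta_pos": [0.25, 0, 0], "rotation": [0, 0, 0], "hand": 0}
    - {"delta_pos": [0.25, 0, 0], "rotation": [0, 0, 0], "hand": 0}
    - {"delta_pos": [0.25, 0, 0], "rotation": [0, 0, 0], "hand": 0}
    - {"delta_pos": [0.25, 0, 0], "rotation": [0, 0, 0], "hand": 0}
    - {"delta_pos": [0.25, 0, 0], "rotation": [0, 0, 0], "hand": 0}
    - {"delta_pos": [0.25, 0, 0], "rotation": [0, 0, 0], "hand": 0}

```text
time_s: 20.6
eef_pos: [0.5707, 0.0238, 0.2035]
orientation: [0.101, 0.995, -0.0, 0.0]
contact_force: [0.4, 0.1, -0.1]
gripper_width: 0.0008
grasp_force: 0.3
```

play_rows:
  increments:
    - {"delta_pos": [0.25, 0, 0], "rotation": [0, 0, 0], "hand": 0}
    - {"delta_pos": [0.25, 0, 0], "rotation": [0, 0, 0], "hand": 0}
    - {"delta_pos": [0.25, 0, 0], "rotation": [0, 0, 0], "hand": 0}
    - {"delta_pos": [0.25, 0, 0], "rotation": [0, 0, 0], "hand": 0}
    - {"delta_pos": [0.2, 0, 0], "rotation": [0, 0, 0], "hand": 0}
    - {"delta_pos": [0, 0, 0], "rotation": [0, 0, 0], "hand": 0}

```text
time_s: 21.1
eef_pos: [0.5348, 0.0314, 0.2034]
orientation: [0.1, 0.995, -0.0, -0.0]
contact_force: [-0.1, 0.2, 0.3]
gripper_width: 0.0001
grasp_force: 0.0
```

```bash
python3 - <<'E'
from chk import *
s=arm.get_state(); print(jig(s['eef_pos']),s['eef_pos'],s['contact_force'].round(1))
c,im=snap("top","t2"); H,S,V=hsvof(im)
m=roi((H>55)&(H<95)&(S>60)&(V<160),270,150,350,250); ys,xs=np.nonzero(m); print(len(xs),xs.min(),xs.max(),ys.min(),ys.max())
snap("scene","s2")
cv2.imwrite("pics/s2c.png",cv2.resize(cv2.imread("pics/s2.png")[140:270,260:430],None,fx=4,fy=4))
E
```

```text
[0.0323 0.0004] [0.53475349 0.03139926 0.20337906] [-0.1  0.2  0.3]
40 292 302 192 197
```

```bash
python3 - <<'E'
from h import *
togo([.404,-.266,.18],168.4)
E
```

```text
t 21.2 tcp [0.5361 0.0309 0.2034] w 0.0005 dw [-0.1321 -0.2969 -0.0234]
 shift(tool now) [  2.33  -10.578   0.783]  turn [-0.002  0.003  0.007]  shift(after turn) [  2.322 -10.58    0.781]
```

play_rows:
  increments:
    - {"delta_pos": [0.2, -0.88, 0], "rotation": [0, 0, 0], "hand": 0.8}
    - {"delta_pos": [0.2, -0.88, 0], "rotation": [0, 0, 0], "hand": 0.8}
    - {"delta_pos": [0.2, -0.88, 0], "rotation": [0, 0, 0], "hand": 0.8}
    - {"delta_pos": [0.2, -0.88, 0], "rotation": [0, 0, 0], "hand": 0.8}
    - {"delta_pos": [0.2, -0.88, 0], "rotation": [0, 0, 0], "hand": 0.8}
    - {"delta_pos": [0.2, -0.88, 0], "rotation": [0, 0, 0], "hand": 0.8}
    - {"delta_pos": [0.2, -0.88, 0], "rotation": [0, 0, 0], "hand": 0.8}
    - {"delta_pos": [0.2, -0.88, 0], "rotation": [0, 0, 0], "hand": 0.8}
    - {"delta_pos": [0.2, -0.88, 0.2], "rotation": [0, 0, 0], "hand": 0.8}
    - {"delta_pos": [0.2, -0.88, 0.2], "rotation": [0, 0, 0], "hand": 0.8}
    - {"delta_pos": [0.2, -0.88, 0.2], "rotation": [0, 0, 0], "hand": 0.8}
    - {"delta_pos": [0.12, -0.9, 0.2], "rotation": [0, 0, 0], "hand": 0.8}
    - {"delta_pos": [0, 0, 0], "rotation": [0, 0, 0], "hand": 0.8}
    - {"delta_pos": [0, 0, 0], "rotation": [0, 0, 0], "hand": 0.8}
    - {"delta_pos": [0, 0, 0], "rotation": [0, 0, 0], "hand": 0.8}

```text
time_s: 22.45
eef_pos: [0.4048, -0.2658, 0.1794]
orientation: [0.101, 0.995, 0.0, 0.0]
contact_force: [-0.5, -0.3, 0.2]
gripper_width: 0.0736
grasp_force: 0.0
```

```bash
python3 - <<'E'
from chk import *
c,im=snap("top","t3"); H,S,V=hsvof(im)
m=roi((H>55)&(H<95)&(S>60)&(V<170),270,150,350,250); ys,xs=np.nonzero(m); print('lid px',len(xs),xs.min(),xs.max(),ys.min(),ys.max())
for th in(0,.04,.3): print(th,proj(c,[jo+J@[.085-r*np.cos(th)+.006*np.sin(th),y,.07+r*np.sin(th)+.006*np.cos(th)] for r in(.177,.02) for y in(-.042,.042)]).round(0).tolist())
for r in rect(c,m,.08,200): print('lid',r,jig(r[2]))
red=lambda H,S,V:((H<8)|(H>172))&(S>170)&(V>90)
for r in rect(c,roi(red(H,S,V),370,215,420,255),.098,3): print('pin top cam',r)
cw,iw=snap("wrist","w10"); H,S,V=hsvof(iw)
for r in rect(cw,red(H,S,V),.098,60): print('pin wrist',r)
print('pred',proj(cw,[[.404,-.266,.098],[.404,-.266,.063]]).round(0).tolist())
s=arm.get_state(); print(s['eef_pos'],s['contact_force'].round(1))
k=np.hstack([cv2.resize(im[160:250,260:360],(400,360)),cv2.resize(iw[60:300,200:467],(400,360))]); cv2.imwrite("pics/k.png",k)
E
```

```text
lid px 1027 289 322 183 232
0 [[312.0, 233.0], [288.0, 228.0], [322.0, 191.0], [299.0, 186.0]]
0.04 [[312.0, 233.0], [288.0, 227.0], [322.0, 191.0], [299.0, 185.0]]
0.3 [[312.0, 228.0], [288.0, 223.0], [322.0, 190.0], [299.0, 184.0]]
lid (1024.5, array([305., 208.]), array([0.4952, 0.0398]), array([169.5,  84.4]), -12.0) [-0.0081  0.0007]
pin top cam (6.5, array([392., 237.]), array([ 0.3945, -0.2638]), array([17.2,  6.9]), -88.7)
pin wrist (1066.5, array([313., 205.]), array([ 0.4012, -0.2689]), array([30.5, 23.4]), -11.5)
pred [[318.0, 209.0], [318.0, 195.0]]
[ 0.40514422 -0.26505109  0.17963891] [ 0.1  1.  -0.2]
```

```bash
python3 - <<'E'
from chk import *
im=cv2.imread("pics/w10.png"); c=cam("wrist"); H,S,V=hsvof(im); m=roi(((H<8)|(H>172))&(S>170)&(V>90),270,150,360,260)
ys,xs=np.nonzero(m); print(xs.min(),xs.max(),ys.min(),ys.max())
def ring(p,z,r): return [p+r*np.array([np.cos(a),np.sin(a),0])+[0,0,z] for a in np.linspace(0,6.28,40)]
for p in ([.404,-.266,0],[.4035,-.2685,0],[.4015,-.268,0]):
    q=np.vstack([proj(c,ring(np.array(p),z,r)) for z,r in((.066,.014),(.06,.014),(.098,.01))]); print(p,q.min(0).round(1),q.max(0).round(1))
for y in range(ys.min(),ys.max()+1,4):
    k=np.nonzero(m[y])[0]; print(y,k.min(),k.max(),end='; ')
togo([.4035,-.2685,.07],168.4)
E
```

```text
297 330 185 226
[0.404, -0.266, 0] [300.5 177.3] [335.6 221.9]
[0.4035, -0.2685, 0] [297.3 177.3] [332.4 221.9]
[0.4015, -0.268, 0] [297.4 174.8] [332.5 219.2]
185 308 317; 189 300 325; 193 298 328; 197 297 329; 201 297 330; 205 297 329; 209 299 327; 213 299 326; 217 300 325; 221 302 323; 225 306 318; t 22.55 tcp [ 0.4051 -0.2651  0.1796] w 0.0734 dw [-0.0016 -0.0034 -0.1096]
 shift(tool now) [ 0.034 -0.125  3.655]  turn [0.003 0.007 0.023]  shift(after turn) [ 0.031 -0.124  3.655]
```

View pics/k.png

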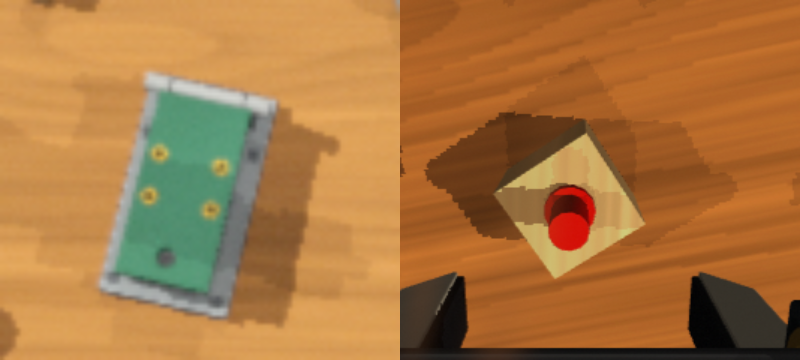

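Left panel: the lid is down on the pile, its hole at (165,257). Right panel: the pin is upright in its stand, knob top at (568,231) and flange at (569,207).

play_rows:
  newtons: 50
  increments:
    - {"delta_pos": [-0.05, -0.15, 0.5], "rotation": [0, 0, 0.02], "hand": 0.8}
    - {"delta_pos": [0, 0, 0.8], "rotation": [0, 0, 0], "hand": 0.8}
    - {"delta_pos": [0, 0, 0.8], "rotation": [0, 0, 0], "hand": 0.8}
    - {"delta_pos": [0, 0, 0.8], "rotation": [0, 0, 0], "hand": 0.7}
    - {"delta_pos": [0, 0, 0.55], "rotation": [0, 0, 0], "hand": 0.6}
    - {"delta_pos": [0, 0, 0.2], "rotation": [0, 0, 0], "hand": 0.5}
    - {"delta_pos": [0, 0, 0], "rotation": [0, 0, 0], "hand": 0.3}
    - {"delta_pos": [0, 0, 0], "rotation": [0, 0, 0], "hand": 0}
    - {"delta_pos": [0, 0, 0], "rotation": [0, 0, 0], "hand": 0}
    - {"delta_pos": [0, 0, 0], "rotation": [0, 0, 0], "hand": 0}
    - {"delta_pos": [0, 0, 0], "rotation": [0, 0, 0], "hand": 0}
    - {"delta_pos": [0, 0, 0], "rotation": [0, 0, 0], "hand": 0}
    - {"delta_pos": [0, 0, 0], "rotation": [0, 0, 0], "hand": 0}
    - {"delta_pos": [0, 0, 0], "rotation": [0, 0, 0], "hand": 0}
    - {"delta_pos": [0, 0, 0], "rotation": [0, 0, 0], "hand": 0}

```text
time_s: 23.8
eef_pos: [0.4053, -0.2709, 0.0705]
orientation: [0.102, 0.995, -0.0, 0.0]
contact_force: [-1.5, 0.8, 6.3]
gripper_width: 0.0191
grasp_force: 50.0
```

```bash
python3 - <<'E'
from chk import *
s=arm.get_state(); print(s['eef_pos'],s['contact_force'].round(1),s['gripper_width'],s['grasp_force'],s['moment'].round(2))
togo([.4057,-.2699,.07],168.4)
E
```

```text
[ 0.40531999 -0.2709202   0.07051173] [-1.5  0.8  6.3] 0.01912212939851286 50.00209093093872 [0.25 0.07 0.  ]
t 23.8 tcp [ 0.4053 -0.2709  0.0705] w 0.0191 dw [ 0.0004  0.001  -0.0005]
 shift(tool now) [-0.006  0.036  0.017]  turn [-0.006  0.01  -0.013]  shift(after turn) [-0.006  0.036  0.017]
```

play_rows:
  increments:
    - {"delta_pos": [0, 0, -0.4], "rotation": [0, 0, 0], "hand": 0}
    - {"delta_pos": [0, 0, -0.7], "rotation": [0, 0, 0], "hand": 0}
    - {"delta_pos": [0, 0, -0.9], "rotation": [0, 0, 0], "hand": 0}
    - {"delta_pos": [0, 0, -0.9], "rotation": [0, 0, 0], "hand": 0}
    - {"delta_pos": [0, 0, -0.8], "rotation": [0, 0, 0], "hand": 0}
    - {"delta_pos": [0, 0, 0], "rotation": [0, 0, 0], "hand": 0}
    - {"delta_pos": [0, 0, 0], "rotation": [0, 0, 0], "hand": 0}

```text
time_s: 24.38
eef_pos: [0.4054, -0.2712, 0.1825]
orientation: [0.102, 0.995, -0.001, 0.001]
contact_force: [-0.4, -0.1, -1.1]
gripper_width: 0.019
grasp_force: 50.0
```

```bash
cat >> chk.py <<'E'
def tool(c_name="wrist"):
    s=arm.get_state(); return R.from_quat(s['orientation']),s['eef_pos']
def pinfit(c,im):
    H,S,V=hsvof(im); m=roi(((H<8)|(H>172))&(S>150)&(V>60),250,150,390,300); ys,xs=np.nonzero(m)
    print('red',len(xs),[(y,int(np.nonzero(m[y])[0].min()),int(np.nonzero(m[y])[0].max())) for y in range(ys.min(),ys.max()+1,4)])
    r,p=tool()
    for nm,zz,rad in(('flange',-.0005-.0,.014),('flange_bot',.0045+.002,.014),('shank',.03,.006),('nose0',.0505,.006),('tip',.0605,.003)):
        q=proj(c,[p+r.apply([rad*np.cos(a),rad*np.sin(a),zz+.0]) for a in np.linspace(0,6.28,40)]); print(nm,q.min(0).round(1),q.max(0).round(1))
E
python3 - <<'E'
from chk import *
c,im=snap("wrist","w11"); pinfit(c,im)
togo(jo+J@[-.07,-.07,.18],168.4)
E
```

```text
Traceback (most recent call last):
  File "chk.py", line 8, in pinfit
    print('red',len(xs),[(y,int(np.nonzero(m[y])[0].min()),int(np.nonzero(m[y])[0].max())) for y in range(ys.min(),ys.max()+1,4)])
                                ~~~~~~~~~~~~~~~~~~~~~~~^^
ValueError: zero-size array to reduction operation minimum which has no identity
```

```bash
python3 - <<'E'
from chk import *
im=cv2.imread("pics/w11.png"); c=cam("wrist"); H,S,V=hsvof(im); m=roi(((H<8)|(H>172))&(S>150)&(V>60),250,150,390,300)
for y in range(150,300,4):
    k=np.nonzero(m[y])[0]
    if len(k): print((y,int(k.min()),int(k.max())),end=' ')
r,p=tool()
for nm,zz,rad in(('flange_top',-.0045,.014),('flange_top_if+',.0045,.014),('flange_bot',.0105,.014),('shank',.03,.006),('nose0',.0505,.006),('tip',.0605,.003)):
    q=proj(c,[p+r.apply([rad*np.cos(a),rad*np.sin(a),zz]) for a in np.linspace(0,6.28,40)]); print(nm,q.min(0).round(1),q.max(0).round(1))
togo(jo+J@[-.07,-.07,.18],168.4)
E
```

```text
(222, 313, 324) (226, 310, 326) (230, 310, 327) (234, 327, 328) (238, 303, 328) (242, 298, 336) (246, 299, 337) (250, 299, 337) (254, 300, 337) (278, 306, 331) (282, 301, 335) (286, 298, 339) (290, 296, 340) flange_top [291.4 239.7] [349.6 292.3]
flange_top_if+ [292.7 232.5] [348.1 282.9]
flange_bot [293.4 228. ] [347.2 277.1]
shank [309.6 228.6] [330.6 248. ]
nose0 [310.4 216.6] [329.5 234.5]
tip [315.3 215.8] [324.4 224.4]
t 24.43 tcp [ 0.4046 -0.2709  0.1813] w 0.0193 dw [ 0.0157  0.2539 -0.0013]
 shift(tool now) [1.203 8.394 0.035]  turn [-0.007  0.004 -0.017]  shift(after turn) [1.188 8.396 0.042]
```

```bash
python3 - <<'E'
from chk import *
im=cv2.imread("pics/w11.png"); c=cam("wrist")
for u in(319,): print([(y,*im[y,u].tolist()) for y in range(212,262)])
print([(u,*im[226,u].tolist()) for u in range(305,333,1)])
E
```

```text
[(212, 115, 191, 221), (213, 115, 192, 221), (214, 115, 191, 221), (215, 116, 191, 220), (216, 116, 191, 221), (217, 116, 191, 220), (218, 115, 190, 220), (219, 88, 151, 186), (220, 5, 7, 59), (221, 3, 6, 58), (222, 4, 6, 59), (223, 2, 6, 59), (224, 2, 5, 59), (225, 4, 6, 60), (226, 4, 6, 60), (227, 3, 5, 59), (228, 2, 5, 61), (229, 3, 6, 61), (230, 4, 5, 58), (231, 3, 5, 59), (232, 0, 3, 47), (233, 3, 4, 58), (234, 3, 4, 59), (235, 2, 5, 59), (236, 1, 2, 66), (237, 5, 6, 97), (238, 4, 7, 94), (239, 3, 5, 94), (240, 3, 6, 94), (241, 3, 5, 94), (242, 4, 5, 94), (243, 5, 8, 96), (244, 3, 3, 60), (245, 5, 4, 59), (246, 4, 3, 59), (247, 4, 5, 60), (248, 3, 3, 59), (249, 4, 5, 60), (250, 3, 4, 59), (251, 2, 2, 59), (252, 3, 4, 59), (253, 2, 3, 59), (254, 2, 3, 59), (255, 2, 2, 59), (256, 3, 3, 59), (257, 2, 3, 58), (258, 4, 3, 58), (259, 5, 5, 59), (260, 1, 3, 58), (261, 4, 5, 59)]
[(305, 119, 197, 219), (306, 119, 198, 219), (307, 122, 200, 219), (308, 116, 192, 214), (309, 78, 134, 172), (310, 5, 12, 74), (311, 6, 12, 75), (312, 6, 10, 73), (313, 4, 9, 70), (314, 4, 8, 68), (315, 5, 10, 68), (316, 4, 7, 64), (317, 3, 6, 63), (318, 3, 6, 61), (319, 4, 6, 60), (320, 4, 6, 63), (321, 3, 7, 70), (322, 3, 7, 77), (323, 1, 5, 82), (324, 3, 6, 90), (325, 4, 6, 99), (326, 2, 4, 105), (327, 42, 75, 142), (328, 109, 184, 220), (329, 108, 183, 221), (330, 109, 186, 221), (331, 113, 186, 221), (332, 113, 187, 221)]
```

```bash
python3 - <<'E'
from chk import *
togo([.4334,.0527,.158],168.4)
E
```

```text
t 24.43 tcp [ 0.4046 -0.2709  0.1813] w 0.0193 dw [ 0.0288  0.3236 -0.0233]
 shift(tool now) [ 1.248 10.758  0.766]  turn [-0.007  0.004 -0.017]  shift(after turn) [ 1.229 10.759  0.775]
```

play_rows:
  increments:
    - {"delta_pos": [0.1, 0.5, 0], "rotation": [0, 0, 0], "hand": 0}
    - {"delta_pos": [0.1, 0.9, 0], "rotation": [0, 0, 0], "hand": 0}
    - {"delta_pos": [0.1, 0.9, 0], "rotation": [0, 0, 0], "hand": 0}
    - {"delta_pos": [0.1, 0.9, 0], "rotation": [0, 0, 0], "hand": 0}
    - {"delta_pos": [0.1, 0.9, 0], "rotation": [0, 0, 0], "hand": 0}
    - {"delta_pos": [0.1, 0.9, 0], "rotation": [0, 0, 0], "hand": 0}
    - {"delta_pos": [0.1, 0.9, 0], "rotation": [0, 0, 0], "hand": 0}
    - {"delta_pos": [0.1, 0.9, 0], "rotation": [0, 0, 0], "hand": 0}
    - {"delta_pos": [0.1, 0.9, 0], "rotation": [0, 0, 0], "hand": 0}
    - {"delta_pos": [0.1, 0.9, 0], "rotation": [0, 0, 0], "hand": 0}
    - {"delta_pos": [0.1, 0.9, 0], "rotation": [0, 0, 0], "hand": 0}
    - {"delta_pos": [0.1, 0.9, 0], "rotation": [0, 0, 0], "hand": 0}
    - {"delta_pos": [0.05, 0.36, 0], "rotation": [0, 0, -0.02], "hand": 0}
    - {"delta_pos": [0, 0, 0.4], "rotation": [0, 0, 0], "hand": 0}
    - {"delta_pos": [0, 0, 0.37], "rotation": [0, 0, 0], "hand": 0}
    - {"delta_pos": [0, 0, 0], "rotation": [0, 0, 0], "hand": 0}
    - {"delta_pos": [0, 0, 0], "rotation": [0, 0, 0], "hand": 0}
    - {"delta_pos": [0, 0, 0], "rotation": [0, 0, 0], "hand": 0}

```text
time_s: 25.93
eef_pos: [0.4331, 0.0526, 0.1575]
orientation: [0.101, 0.995, -0.0, -0.001]
contact_force: [-0.9, -0.3, -0.6]
gripper_width: 0.0191
grasp_force: 50.0
```

```bash
python3 - <<'E'
from chk import *
c,im=snap("wrist","w12"); np.savez("w12.npz",K=c[0],R=c[1],t=c[2])
s=arm.get_state(); print(jig(s['eef_pos']),s['contact_force'].round(1)); togo([.4334,.0527,.158],168.4)
th=.04; hc=jo+J@[.085-.155*np.cos(th)-.006*np.sin(th)*0,0,.07+.155*np.sin(th)+.006]; 
q=proj(c,[hc+.008*np.array([np.cos(a),np.sin(a),0]) for a in np.linspace(0,6.28,60)]); print('hole exp',q.min(0),q.max(0),q.mean(0))
H,S,V=hsvof(im); green=(H>50)&(H<95)&(S>60); red=((H<8)|(H>172))&(S>150)
for y in range(180,240,3):
    row=''.join('G' if green[y,u] and V[y,u]>60 else 'R' if red[y,u] and V[y,u]>40 else '.' for u in range(280,360)); print(y,row)
E
```

```text
[-0.0711  0.0008] [-0.5  0.3 -0.7]
t 25.98 tcp [0.4335 0.0526 0.1578] w 0.0193 dw [-0.0001  0.0001  0.0002]
 shift(tool now) [ 0.003  0.002 -0.007]  turn [-0.001 -0.002 -0.001]  shift(after turn) [ 0.003  0.002 -0.007]
hole exp [307.22246085 204.20643246] [330.19760511 225.91709073] [318.74395138 215.28044816]
180 ................................................................................
183 ................................................................................
186 GGGGGGGGGGGGGGGGGGGGGGGGGGGGGGGGGGGGGGGGGGGGGGGGGGGGGGGGGGGGGGGGGGGGGGGGGGGGGGGG
189 GGGGGGGGGGGGGGGGGGGGGGGGGGGGGGGGGGGGGGGGGGGGGGGGGGGGGGGGGGGGGGGGGGGGGGGGGGGGGGGG
192 GGGGGGGGGGGGGGGGGGGGGGGGGGGGGGGGGGGGGGGGGGGGGGGGGGGGGGGGGGGGGGGGGGGGGGGGGGGGGGGG
195 GGGGGGGGGGGGGGGGGGGGGGGGGGGGGGGGGGGGGGGGGGGGGGGGGGGGGGGGGGGGGGGGGGGGGGGGGGGGGGGG
198 GGGGGGGGGGGGGGGGGGGGGGGGGGGGGGGGGGGGGGGGGGGGGGGGGGGGGGGGGGGGGGGGGGGGGGGGGGGGGGGG
201 GGGGGGGGGGGGGGGGGGGGGGGGGGGGGGGGGGGGGGGGGGGGGGGGGGGGGGGGGGGGGGGGGGGGGGGGGGGGGGGG
204 GGGGGGGGGGGGGGGGGGGGGGGGGGGGGGGGGGGGGGGGGGGGGGGGGGGGGGGGGGGGGGGGGGGGGGGGGGGGGGGG
207 GGGGGGGGGGGGGGGGGGG
[... 211 characters left out ...]
GGGGGGGGGGGGGGGGGGGG
216 GGGGGGGGGGGGGGGGGGGGGGGGGGGGG......................GGGGGGGGGGGGGGGGGGGGGGGGGGGGG
219 GGGGGGGGGGGGGGGGGGGGGGGGGGGGG.....................GGGGGGGGGGGGGGGGGGGGGGGGGGGGGG
222 GGGGGGGGGGGGGGGGGGGGGGGGGGGGGGG.RRRRRRRRRRRRRR..GGGGGGGGGGGGGGGGGGGGGGGGGGGGGGGG
225 GGGGGGGGGGGGGGGGGGGGGGGGGGGGGGRRRRRRRRRRRRRRRRR.GGGGGGGGGGGGGGGGGGGGGGGGGGGGGGGG
228 GGGGGGGGGGGGGGGGGGGGGGGGGGGGG.RRRRRRRRRRRRRRRRRR.GGGGGGGGGGGGGGGGGGGGGGGGGGGGGGG
231 GGGGGGGGGGGGGGGGGGGGGGGGGGGGGRRRRRRRRRRRRRRRRRRR.GGGGGGGGGGGGGGGGGGGGGGGGGGGGGGG
234 GGGGGGGGGGGGGGGGGGGGGGGGGGGG.RRRRRRRRRRRRRRRRRRRRGGGGGGGGGGGGGGGGGGGGGGGGGGGGGGG
237 GGGGGGGGGGGGGGGGGGGGGGG.RRRRRRRRRRRRRRRRRRRRRRRRRRRRRR.GGGGGGGGGGGGGGGGGGGGGGGGG
```

Hole centre is at about col 320, top edge row 206; pin nose centre is at col 318.5. That calls for about 0.7 mm in +y, then the insertion.

play_rows:
  increments:
    - {"delta_pos": [-0.005, 0.025, 0.2], "rotation": [0, 0, 0], "hand": 0}
    - {"delta_pos": [0, 0, 0.2], "rotation": [0, 0, 0], "hand": 0}
    - {"delta_pos": [0, 0, 0.2], "rotation": [0, 0, 0], "hand": 0}
    - {"delta_pos": [0, 0, 0.2], "rotation": [0, 0, 0], "hand": 0}
    - {"delta_pos": [0, 0, 0.15], "rotation": [0, 0, 0], "hand": 0}
    - {"delta_pos": [0, 0, 0.15], "rotation": [0, 0, 0], "hand": 0}
    - {"delta_pos": [0, 0, 0], "rotation": [0, 0, 0], "hand": 0}

```text
time_s: 26.57
eef_pos: [0.4333, 0.0536, 0.1238]
orientation: [0.101, 0.995, -0.0, -0.001]
contact_force: [-0.3, -0.8, -0.8]
gripper_width: 0.0188
grasp_force: 50.0
```

play_rows:
  increments:
    - {"delta_pos": [0, 0, 0.15], "rotation": [0, 0, 0], "hand": 0}
    - {"delta_pos": [0, 0, 0.15], "rotation": [0, 0, 0], "hand": 0}
    - {"delta_pos": [0, 0, 0.15], "rotation": [0, 0, 0], "hand": 0}
    - {"delta_pos": [0, 0, 0.15], "rotation": [0, 0, 0], "hand": 0}
    - {"delta_pos": [0, 0, 0.15], "rotation": [0, 0, 0], "hand": 0}
    - {"delta_pos": [0, 0, 0], "rotation": [0, 0, 0], "hand": 0}
    - {"delta_pos": [0, 0, 0], "rotation": [0, 0, 0], "hand": 0}

```text
time_s: 27.15
eef_pos: [0.4336, 0.0537, 0.102]
orientation: [0.101, 0.995, -0.0, -0.0]
contact_force: [-0.3, 0.6, -1.1]
gripper_width: 0.0188
grasp_force: 50.0
```

play_rows:
  increments:
    - {"delta_pos": [0, 0, 0.12], "rotation": [0, 0, 0], "hand": 0}
    - {"delta_pos": [0, 0, 0.12], "rotation": [0, 0, 0], "hand": 0}
    - {"delta_pos": [0, 0, 0.1], "rotation": [0, 0, 0], "hand": 0}
    - {"delta_pos": [0, 0, 0], "rotation": [0, 0, 0], "hand": 0}
    - {"delta_pos": [0, 0, 0], "rotation": [0, 0, 0], "hand": 0}

```text
time_s: 27.57
eef_pos: [0.4339, 0.0537, 0.0919]
orientation: [0.101, 0.995, -0.0, -0.0]
contact_force: [-0.4, 0.4, -0.1]
gripper_width: 0.019
grasp_force: 50.0
```

play_rows:
  increments:
    - {"delta_pos": [0, 0, 0.1], "rotation": [0, 0, 0], "hand": 0}
    - {"delta_pos": [0, 0, 0.07], "rotation": [0, 0, 0], "hand": 0}
    - {"delta_pos": [0, 0, 0], "rotation": [0, 0, 0], "hand": 0}
    - {"delta_pos": [0, 0, 0], "rotation": [0, 0, 0], "hand": 0}

```text
time_s: 27.9
eef_pos: [0.4337, 0.0538, 0.0871]
orientation: [0.101, 0.995, -0.0, 0.0]
contact_force: [-1.4, -1.0, 7.1]
gripper_width: 0.0189
grasp_force: 50.0
```

play_rows:
  increments:
    - {"delta_pos": [0, 0, 0.06], "rotation": [0, 0, 0], "hand": 0}
    - {"delta_pos": [0, 0, 0], "rotation": [0, 0, 0], "hand": 0}
    - {"delta_pos": [0, 0, 0], "rotation": [0, 0, 0], "hand": 0}
    - {"delta_pos": [0, 0, 0], "rotation": [0, 0, 0], "hand": 0}

```text
time_s: 28.23
eef_pos: [0.4338, 0.0538, 0.0863]
orientation: [0.101, 0.995, -0.001, 0.0]
contact_force: [-7.9, -2.7, 27.1]
gripper_width: 0.0188
grasp_force: 50.0
```

play_rows:
  increments:
    - {"delta_pos": [0, 0, -0.01], "rotation": [0, 0, 0], "hand": 0}
    - {"delta_pos": [0, 0, 0], "rotation": [0, 0, 0], "hand": 0}
    - {"delta_pos": [0, 0, 0], "rotation": [0, 0, 0], "hand": 0}
    - {"delta_pos": [0, 0, 0], "rotation": [0, 0, 0], "hand": 0}
    - {"delta_pos": [0, 0, 0], "rotation": [0, 0, 0], "hand": 0}
    - {"delta_pos": [0, 0, 0], "rotation": [0, 0, 0], "hand": 0}

```text
time_s: 28.73
eef_pos: [0.4337, 0.0538, 0.0863]
orientation: [0.101, 0.995, -0.001, 0.0]
contact_force: [-7.6, -2.2, 23.3]
gripper_width: 0.0187
grasp_force: 50.0
```

```bash
python3 -c "
from cell import arm
print(arm.finish_job())"
```

```text
the job is handed in; nothing more can be done
None
```

I handed the job in at 28.7 s: backer and blank are stacked squarely on the bed, the lid is down, and the pin is still gripped and pressing at about 23 N. That the lid is fully shut I infer from the hand's height and a hard stop (pressing force jumped from 7 to 27 N), as I took no picture after pushing the pin in.

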